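# Cull the rocking bracket on the surface plate and load the sound one in the drill jig

## Robot

A 7-joint arm with a two-finger parallel gripper is mounted at the origin on the work surface. World frame = base frame: x ahead of the robot, y to its left, z up, the work surface at z = 0. Lengths are in m, angles in rad, forces in N, time in s.
With the tool pointing down it reaches from about 0.425 to 0.925 m from the base axis. Payload 6.8 kg.
Tool frame: the origin (TCP) lies midway between the tips of the shut fingers; the grasp point (between the pads) lies 19 mm behind it; z points along the fingers, y is the direction in which the jaws open and shut (so a half turn about z gives the same grasp; the last joint's range is limited). The gripper opens to 85 mm and grips with 20 to 120 N. Pads are 22 mm wide; open, the fingers measure 114 mm over their backs; the gripper's body (76 mm by 85 mm) begins 54 mm behind the grasp point. The pads swing forward as they close: fully open they stand 13 mm farther back than shut.
Start: joints at [1.228, 0.477, 0.022, 1.555, -0.011, 1.109, -0.083], TCP at [0.157, -0.656, 0.231] pointing down, gripper open.
Joint ranges: [-2.96, 2.96], [-0.34, 2.1], [-1.41, 1.46], [0.24, 2.44], [-1.37, 4.51], [0.17, 1.92], [-2.96, 2.96]. Speed limits (rad/s): [2.39, 2.39, 3.14, 3.14, 3.14, 3.14, 3.14].

## Interface

Orientations are given as a rotation vector (axis times angle).
In Python, from bench import r, imaging gives the robot as it stands.
- The arm moves only by the tool jog_arm, never from a script. Its argument "rows" is a list of rows, each an object with "delta_rot": the turn, a rotation vector about the tool's x, y, z in degrees, a list of three; "xyz": the shift along the tool's x, y, z in cm, a list of three; "fingers": the closure, from 0 (fully open) to 1 (shut). A call has exactly 5 rows; each row is the pose to reach, as a shift and turn from the pose measured when the call began, along the tool's axes at that moment; what a row does not reach only later rows make up. A row lasts 1/12 s, in which the tool goes at most 41.7 mm and 7.16 degrees, less where a joint would pass 70% of its speed; a pose out of reach is approached as far as the arm can. A call with a gripper value outside its range is refused whole. The fingers move at their own pace and stop on an object; "grip_force" is the grip in N (left out, the last holds). Time passes only in rows, so rows that repeat a pose let the fingers close, or fill a call up. It gives the time, the measured TCP pose, the force and the opening at its end, in the units of the state.
- r.get_obs(): the state, without advancing time (a new reading comes with each control period).
- imaging.grab_frame(name): name is "scene" or "top" or "wrist"; returns the picture (420x560x3 uint8, blue, green, red); there is no depth.
- imaging.camera_info(name): a dict with "camera_matrix" (3x3 intrinsics, pixels), "xyz" and "attitude" of the camera in the world. Camera axes: x right, y down, z forward; pixel columns grow to the right and rows downward; lengths in m; the calibration is good to about 2 mm. The wrist camera is an equidistant fisheye: a pixel r from the principal point sees the ray r / f radians off the axis. A picture is of the moment at which its call begins: read the wrist's pose just before it. camera_info takes no time and is no camera call; for the wrist camera it gives the pose at the moment of the call.
- r.hand_in(): hands the job in, once; it reports no verdict.
Trained networks look in the newest picture that a camera, given by its name, has taken for a name from the list of things; names that differ only in an ending like _2 or _b are one class to them, and where a whole thing is asked for, a point or a joint stands for the part that bears it (a point fixed in the world has none). Each returns a list of dicts, best first, with "conf" (0 to 1); they miss things now and then, are a little off and sometimes report something else, mostly with a low value. They report only what shows in the picture. A call takes as long as a camera call. They do not tell look-alikes from the thing itself.
- imaging.find_in(camera, query): "position" ([column, row] in pixels, amid what is visible of it).
- imaging.cut_out(camera, query): "region" (420x560 bool, what is visible of it) and "position" ([column, row] in pixels, amid what is visible of it).
- imaging.tip_of(camera, query): "position" ([column, row] in pixels: a listed point, or the origin of a listed thing).
The state is a dict: "clock": time; "joints": joint angles; "qvel": joint speeds; "tau": joint torques, N m; "tcp_pos": TCP position; "orientation": TCP orientation; "contact_force": force on the tool from outside, world axes, zero at the start; "moment": the same for the moment, N m; "grip_width": finger opening in m.
Only numpy, scipy, OpenCV 4.12 (cv2) and the standard library are available. Lean on these libraries where they do the work, as an engineer would, in place of code of your own. Each camera call takes 0.05 s, during which the arm holds its last target.

## Task

Two welded brackets have come in the divided tote. Stand both on their feet on the granite surface plate, side by side, then press down on the deck over the feet of each until you have felt one rock. Put the rocking one in the steel scrap tray, and slide the sound one lengthwise under the bridge of the drill jig, fully home against the end stop and standing on the bed; do not knock the granite hard, and leave everything else on the bench where it is.

Things in the scene. Friction and masses are not known exactly. Their poses are not given: they have to be found in the camera images.
- bracket_a_mid (a point): One of two look-alike welded aluminium brackets, 0.2 kg. Deck 150 x 50 x 6 mm on four round feet 12 mm tall, 16 mm wide, centred 62 mm along, 16 mm across from the middle; on the deck's middle a hub 36 mm wide, 30 mm tall. Half-turn symmetric. Point: on the hub axis, 24 mm above the soles (deck underside at 12, deck top at 18, hub top at 48 mm above the soles); x along the deck, y across, z up
- bracket_b_mid (a point): The other bracket, same shape, point and axes. One of the two is sound, its four soles in one plane; in the other, welding pulled one sole 3 mm up. Which bracket and foot cannot be seen: it too stands level, on three feet. Pressed over the pulled foot, near the deck's edge, with 2 N or more it rocks: that foot drops 3 mm, the one diagonally opposite rises, tilt 0.1 rad; let go, it comes back. Sound feet don't give
- plate_top (a point): fixed dark granite surface plate 305 x 230 x 50 mm; this point is the centre of its flat top, 50 mm above the bench; x along the 305 mm side (roughly away from the robot), y along the 230 mm side, z up. Both brackets fit on it lengthwise along x, for example 50 mm to either side of the middle line
- tote_in (a point): fixed grey plastic tote holding the brackets at the start, 178 x 128 mm outside, 34 mm tall, x along its length. A long divider makes two cells 170 x 58 mm side by side in y, one bracket lengthwise in each. Point: centre of the inner floor, 4 mm above the bench. The walls stand higher than the decks (no room for fingers beside them); the hubs stand proud. Tote and scrap tray may change places
- scrap_in (a point): fixed open sheet-steel scrap tray, 200 x 124 mm outside, 194 x 118 mm inside, rim 39 mm above the bench, x along its length; this point is the centre of its inner floor, 3 mm above the bench
- jig_home (a point): fixed aluminium drill jig: where a bracket's own mid point lies when it is home, 44 mm above the bench; x = the level direction in which it slides in, away from the robot; y across, z up. The bed, four flush rest blocks, one under each foot, is 24 mm below. Home, the hub is under the bridge, out of reach; only the trailing 49 mm of deck sticks out in front, so the bracket must be held there
- jig_mouth (a point): mouth of the jig, on its bed (20 mm above the bench), axes as jig_home: here lead-ins begin to flare in to two cheeks 54 mm apart (they run from 13 mm to 71 mm further in x). A bridge over the cheeks has its underside 80 mm, a bushing 77 mm, top 90 mm, a stud 96 mm above the bench. Before the mouth the bed is 110 mm wide for 19 mm, then a tongue 48 mm wide for 48 mm more
- jig_stop (a point): face of the jig's end stop, mid-width, 31 mm above the bench (stop 22 mm tall above the bed), axes as jig_home; the deck's leading end touches it when the bracket is home, 75 mm beyond the hub
- brass_block: bystander: brass block 100 x 38 x 14 mm, origin under its centre
- wire_ring_1: bystander: steel wire ring 124 mm across, 6 mm tall, origin under its centre
- wire_ring_2: bystander: steel wire ring 96 mm across, 5 mm tall, origin under its centre
- mallet: bystander: copper-headed mallet lying along its x, 220 mm long, head at +x, 38 mm tall, origin under the handle's middle
- try_square: bystander: steel try square, stock 80 mm, blade 110 mm along its x, 16 mm tall, origin under the stock
- mag_block: bystander: grey magnetic block 60 x 50 x 55 mm with a rotary switch, origin under its centre
- bent_rod: bystander: bent steel rod about 150 mm long, 8 mm thick, lying flat, origin at mid length
There are look-alikes about, which are no part of the job. What is shaped like the part that bears jig_home but pink is not meant.

How it is judged:
By the outcome, as a careful person would: the job done as asked, in the order asked, and still so for the second after the job is handed in, with the robot touching nothing.
It also fails if it takes over 72 s, if anything falls off the work surface, if the arm or the gripper's body presses on something with over 40 N, if the wrist force passes 120 N, or if a joint passes its speed limit or range.

## Working session

There is one attempt and no reset: what is moved stays moved. The work goes in short steps, Python scripts to look and compute and a tool call to move; the robot and the scene stay as the last step left them, time stands still between calls to the robot, and variables do not carry over. Pictures are saved under pics/ and viewed, and the job is handed in when it is done.

Besides the shell and the picture viewer there is one more tool, called after "Request:" as name(argument=value, ...) on one line, values as JSON. jog_arm: Moves the arm, as the interface text tells. Its arguments: {"type":"object","properties":{"rows":{"type":"array","items":{"type":"object","properties":{"delta_rot":{"type":"array","items":{"type":"number"}},"xyz":{"type":"array","items":{"type":"number"}},"fingers":{"type":"number"}}}},"grip_force":{"type":"number"}},"required":["rows"]}

```bash
ls; mkdir -p pics; python3 - <<'E'
from bench import r, imaging
import cv2
print(r.get_obs())
for n in ["scene","top","wrist"]:
    im=imaging.grab_frame(n); cv2.imwrite(f"pics/{n}0.png",im); print(n,imaging.camera_info(n))
E
```

```text
pics
{'clock': 0.0, 'joints': array([ 1.22792599,  0.47781563,  0.02231949,  1.55646215, -0.01148393,
        1.10928225, -0.08310751]), 'qvel': array([-3.13325868e-04, -9.79821814e-04,  5.80603444e-04,  1.69719681e-04,
       -4.90887315e-05, -7.62350422e-04,  2.23190245e-03]), 'tau': array([ 2.59926992e-04, -5.96443105e+01,  1.60818391e+00, -2.81197947e+01,
        1.26687690e-02,  9.37254808e-03, -8.01745784e-06]), 'tcp_pos': array([ 0.156873  , -0.65590727,  0.2303104 ]), 'orientation': array([-3.11817369e+00, -3.67779743e-01,  5.59323841e-04]), 'contact_force': array([0.10279017, 0.42168739, 0.0713794 ]), 'moment': array([ 0.00582676,  0.01999653, -0.02544713]), 'grip_width': 0.08542612399520716}
scene {'camera_matrix': array([[379.98507073,   0.        , 271.75636779],
       [  0.        , 379.98507073, 212.2475899 ],
       [  0.        ,   0.        ,   1.        ]]), 'xyz': array([0.96547232, 0.64817301, 0.74802399]), 'attitude': array([-0.79053334, -2.50086661,  1.20275458])}
top {'camera_matrix': array([[479.70347469,   0.        , 282.24738111],
       [  0.        , 479.70347469, 212.16271051],
       [  0.        ,   0.        ,   1.        ]]), 'xyz': array([ 0.33744311, -0.02945395,  1.42907875]), 'attitude': array([-2.15485729,  2.15135761, -0.14475978])}
wrist {'camera_matrix': array([[325.1922621 ,   0.        , 283.00109648],
       [  0.        , 325.1922621 , 206.15963642],
       [  0.        ,   0.        ,   1.        ]]), 'xyz': array([ 0.2265482 , -0.63926667,  0.37257938]), 'attitude': array([ 2.28107525, -1.8022363 , -0.26052421])}
```

View pics/scene0.png

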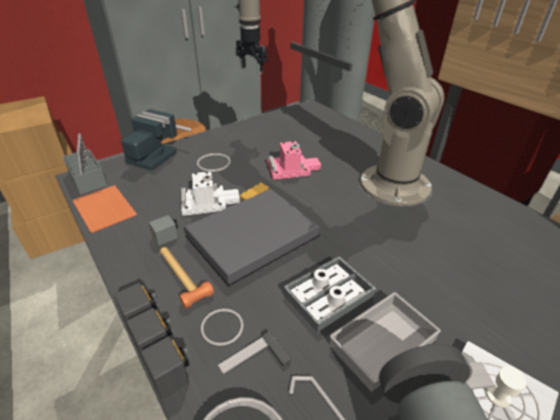

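View pics/top0.png

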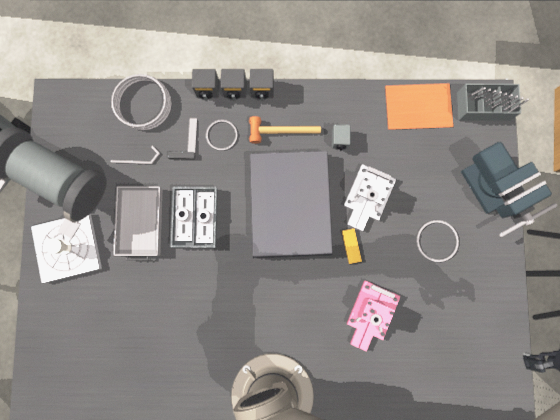

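View pics/wrist0.png

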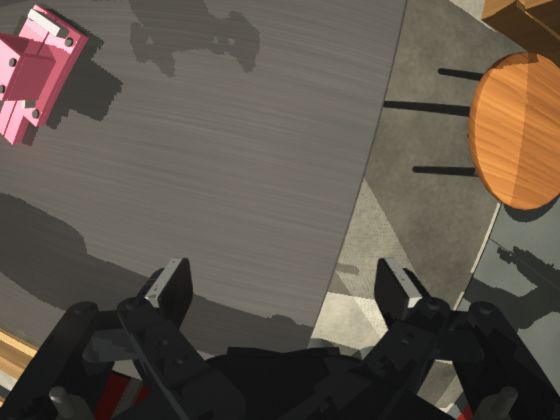

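```bash
cat > h.py <<'E'
import numpy as np, cv2
from scipy.spatial.transform import Rotation as R
from bench import r, imaging
def ray(cam,px,info=None):
    i=info or imaging.camera_info(cam); K=i["camera_matrix"]
    d=np.array([(px[0]-K[0,2])/K[0,0],(px[1]-K[1,2])/K[1,1]])
    if cam=="wrist":
        th=np.linalg.norm(d); v=np.array([*(d/max(th,1e-9)*np.sin(th)),np.cos(th)])
    else: v=np.array([*d,1.])
    return np.array(i["xyz"]), R.from_rotvec(i["attitude"]).apply(v)
def at_z(cam,px,z,info=None):
    o,d=ray(cam,px,info); return o+d*(z-o[2])/d[2]
def proj(cam,P,info=None):
    i=info or imaging.camera_info(cam);K=i["camera_matrix"]
    p=R.from_rotvec(i["attitude"]).inv().apply(np.atleast_2d(P)-i["xyz"])
    if cam=="wrist":
        rr=np.hypot(p[:,0],p[:,1]); th=np.arctan2(rr,p[:,2]); q=p[:,:2]/np.maximum(rr,1e-9)[:,None]*th[:,None]
    else: q=p[:,:2]/p[:,2:]
    return q*[K[0,0],K[1,1]]+[K[0,2],K[1,2]]
def tri(px1,c1,px2,c2):
    o1,d1=ray(c1,px1);o2,d2=ray(c2,px2)
    d1/=np.linalg.norm(d1);d2/=np.linalg.norm(d2)
    A=np.stack([d1,-d2],1);t=np.linalg.lstsq(A,o2-o1,rcond=None)[0]
    a=o1+d1*t[0];b=o2+d2*t[1]; return (a+b)/2,np.linalg.norm(a-b)
E
python3 - <<'E'
from h import *
np.set_printoptions(precision=3,suppress=True)
Z=dict(bracket_a_mid=.028,bracket_b_mid=.028,plate_top=.05,tote_in=.004,scrap_in=.003,jig_home=.044,jig_mouth=.02,jig_stop=.031,brass_block=0,wire_ring_1=0,wire_ring_2=0,mallet=0,try_square=0,mag_block=0,bent_rod=0)
for cam in ["top","scene"]:
    imaging.grab_frame(cam)
    for n,z in Z.items():
        if n in("bracket_b_mid","wire_ring_2"): continue
        if cam=="scene" and z==0: continue
        for d in imaging.tip_of(cam,n)[:4]:
            if d["conf"]>.2: print(cam,n,round(d["conf"],2),np.round(d["position"]),at_z(cam,d["position"],z))
print(r.get_obs()["clock"])
E
```

```text
top bracket_a_mid 0.75 [183. 218.] [0.506 0.262 0.028]
top plate_top 0.59 [293. 201.] [ 0.555 -0.063  0.05 ]
top tote_in 0.78 [195. 216.] [0.515 0.229 0.004]
top scrap_in 0.64 [140. 220.] [0.504 0.396 0.003]
top jig_home 0.93 [370. 313.] [ 0.234 -0.282  0.044]
top jig_home 0.75 [369. 199.] [ 0.562 -0.286  0.044]
top jig_mouth 0.77 [364. 205.] [ 0.549 -0.275  0.02 ]
top jig_mouth 0.72 [367. 323.] [ 0.205 -0.275  0.02 ]
top jig_mouth 0.44 [219. 135.] [0.761 0.161 0.02 ]
top jig_stop 0.97 [376. 174.] [ 0.641 -0.309  0.031]
top jig_stop 0.95 [381. 289.] [ 0.302 -0.316  0.031]
top jig_stop 0.24 [197. 216.] [0.512 0.218 0.031]
top brass_block 0.87 [349. 250.] [ 0.417 -0.23   0.   ]
top wire_ring_1 0.72 [221. 133.] [0.773 0.156 0.   ]
top mallet 0.85 [286. 132.] [ 0.776 -0.043  0.   ]
top try_square 0.89 [185. 152.] [0.712 0.268 0.   ]
top mag_block 0.63 [183. 158.] [0.694 0.273 0.   ]
top mag_block 0.44 [292. 201.] [ 0.562 -0.061  0.   ]
top bent_rod 0.56 [136. 161.] [0.687 0.416 0.   ]
top bent_rod 0.27 [138. 221.] [0.502 0.402 0.   ]
scene plate_top 0.76 [252. 224.] [ 0.545 -0.057  0.05 ]
scene tote_in 0.85 [328. 292.] [0.505 0.226 0.004]
scene tote_in 0.54 [216. 194.] [ 0.535 -0.3    0.004]
scene scrap_in 0.82 [383. 341.] [0.497 0.397 0.003]
scene jig_home 0.68 [295. 158.] [ 0.215 -0.283  0.044]
scene jig_home 0.58 [206. 191.] [ 0.575 -0.284  0.044]
scene jig_home 0.44 [254. 196.] [ 0.462 -0.174  0.044]
scene jig_mouth 0.89 [215. 195.] [ 0.549 -0.276  0.02 ]
scene jig_mouth 0.85 [300. 164.] [ 0.202 -0.271  0.02 ]
scene jig_mouth 0.55 [208. 189.] [ 0.552 -0.32   0.02 ]
scene jig_stop 0.57 [185. 196.] [ 0.633 -0.316  0.031]
1.25
```

```bash
cat >> h.py <<'E'
np.set_printoptions(precision=3,suppress=True)
def Rt(psi): # tool down, tool x at yaw psi (deg)
    c,s=np.cos(np.radians(psi)),np.sin(np.radians(psi))
    return R.from_matrix([[c,s,0],[s,-c,0],[0,0,-1]])
def go(xyz,psi):
    o=r.get_obs(); R0=R.from_rotvec(o["orientation"])
    d=R0.inv().apply(np.array(xyz)-o["tcp_pos"])*100
    rv=np.degrees((R0.inv()*Rt(psi)).as_rotvec())
    x=R0.as_matrix()
    print("t",o["clock"],"tcp",o["tcp_pos"],"psi",np.degrees(np.arctan2(x[1,0],x[0,0])),"F",o["contact_force"],"w",o["grip_width"])
    print("  -> xyz cm",np.round(d,2),"rot",np.round(rv,2),"ncalls~",max(np.linalg.norm(d)/20.8,np.linalg.norm(rv)/35.8))
def wcam(xyz,psi):
    o=r.get_obs(); R0=R.from_rotvec(o["orientation"]); i=imaging.camera_info("wrist")
    off=R0.inv().apply(i["xyz"]-o["tcp_pos"]); Rc=R0.inv()*R.from_rotvec(i["attitude"])
    i=dict(i); i["xyz"]=np.array(xyz)+Rt(psi).apply(off); i["attitude"]=(Rt(psi)*Rc).as_rotvec(); return i
E
python3 - <<'E'
from h import *
o=r.get_obs(); R0=R.from_rotvec(o["orientation"]); i=imaging.camera_info("wrist")
print(R0.inv().apply(i["xyz"]-o["tcp_pos"]), (R0.inv()*R.from_rotvec(i["attitude"])).as_matrix())
go([0.47,-0.26,0.25],-10)
print(proj("wrist",[[.55,-.275,.02],[.641,-.309,.031]],wcam([0.47,-0.26,0.25],-10)))
E
python3 - <<'E'
import cv2
a=cv2.imread('pics/top0.png'); cv2.imwrite('pics/t_l.png',cv2.resize(a[120:280,100:300],None,fx=4,fy=3.7,interpolation=2))
cv2.imwrite('pics/t_r.png',cv2.resize(a[140:270,240:430],None,fx=4,fy=4,interpolation=2))
E
```

```text
[ 0.072 -0.    -0.142] [[-0.002 -0.96  -0.281]
 [ 1.    -0.002 -0.   ]
 [ 0.    -0.281  0.96 ]]
t 1.25 tcp [ 0.157 -0.656  0.231] psi 13.45527426099224 F [ 0.148 -0.189 -0.8  ] w 0.0855415400488915
  -> xyz cm [ 39.66 -31.28  -1.87] rot [ 0.   -0.   23.46] ncalls~ 2.4300710346497443
[[284.056 104.799]
 [300.08   21.188]]
```

View pics/t_r.png

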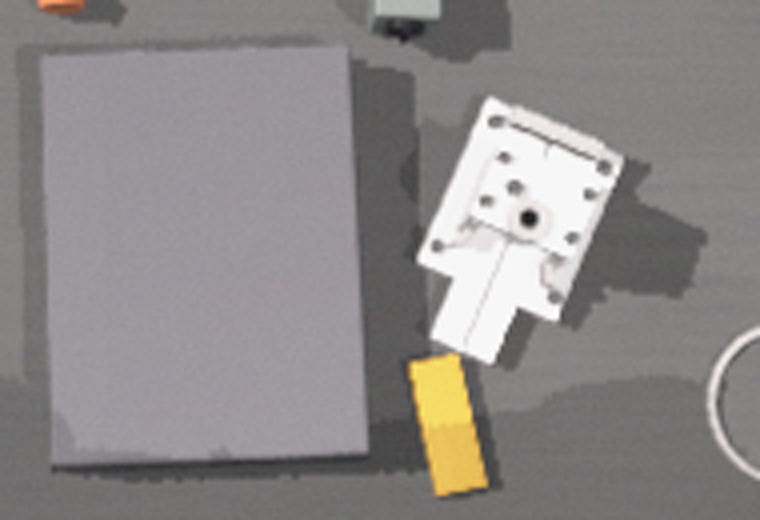

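View pics/t_l.png

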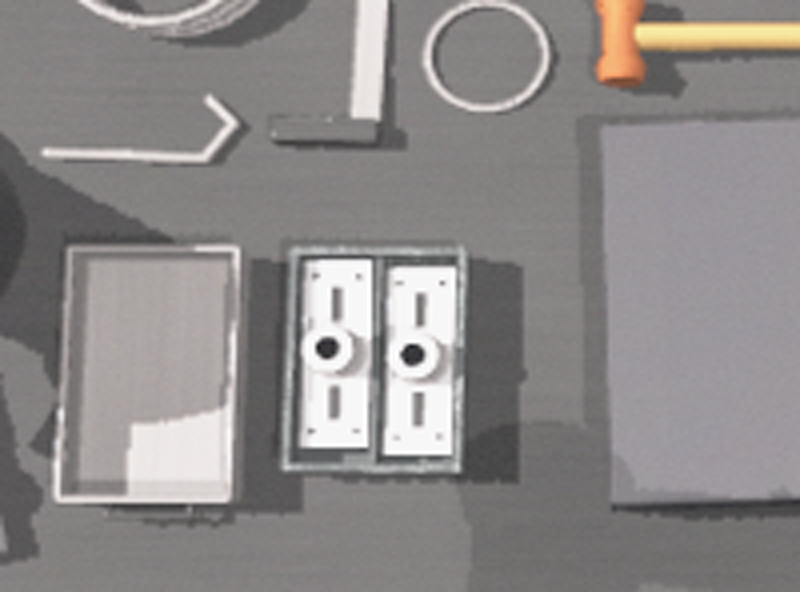

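```bash
python3 - <<'E'
from h import *
go([0.50,-0.27,0.27],-15)
print(proj("wrist",[[.55,-.275,.02],[.641,-.309,.031]],wcam([0.50,-0.27,0.27],-15)))
E
```

```text
t 1.25 tcp [ 0.157 -0.656  0.231] psi 13.45527426099224 F [ 0.148 -0.189 -0.8  ] w 0.0855415400488915
  -> xyz cm [ 42.35 -29.61  -3.87] rot [ 0.   -0.   28.46] ncalls~ 2.4910933309610854
[[276.524 131.616]
 [284.204  50.405]]
```

Request:
jog_arm(rows=[{"xyz": [42.3, -29.6, -3.9], "delta_rot": [0, 0, 28.5], "fingers": 0.2}, {"xyz": [42.3, -29.6, -3.9], "delta_rot": [0, 0, 28.5], "fingers": 0.2}, {"xyz": [42.3, -29.6, -3.9], "delta_rot": [0, 0, 28.5], "fingers": 0.2}, {"xyz": [42.3, -29.6, -3.9], "delta_rot": [0, 0, 28.5], "fingers": 0.2}, {"xyz": [42.3, -29.6, -3.9], "delta_rot": [0, 0, 28.5], "fingers": 0.2}], grip_force=40)

```text
clock: 1.67
tcp_pos: [0.295, -0.5005, 0.2471]
orientation: [3.113, -0.422, 0.0]
contact_force: [0.5, -0.1, -0.1]
grip_width: 0.0686
```

```bash
python3 - <<'E'
from h import *
go([0.50,-0.27,0.27],-15)
E
```

```text
t 1.6667 tcp [ 0.295 -0.501  0.247] psi -15.434032739752764 F [ 0.514 -0.118 -0.065] w 0.06860434395314752
  -> xyz cm [ 13.62 -27.67  -2.29] rot [ 0.02 -0.01 -0.43] ncalls~ 1.487025438383291
```

Request:
jog_arm(rows=[{"xyz": [13.6, -27.7, -2.3], "delta_rot": [0, 0, -0.4], "fingers": 0.2}, {"xyz": [13.6, -27.7, -2.3], "delta_rot": [0, 0, -0.4], "fingers": 0.2}, {"xyz": [13.6, -27.7, -2.3], "delta_rot": [0, 0, -0.4], "fingers": 0.2}, {"xyz": [13.6, -27.7, -2.3], "delta_rot": [0, 0, -0.4], "fingers": 0.2}, {"xyz": [13.6, -27.7, -2.3], "delta_rot": [0, 0, -0.4], "fingers": 0.2}])

```text
clock: 2.08
tcp_pos: [0.4329, -0.3448, 0.263]
orientation: [3.114, -0.411, 0.001]
contact_force: [1.4, -0.8, -0.1]
grip_width: 0.0684
```

Request:
jog_arm(rows=[{"xyz": [4.5, -9.2, -0.7], "delta_rot": [0, 0, 0], "fingers": 0.2}, {"xyz": [4.5, -9.2, -0.7], "delta_rot": [0, 0, 0], "fingers": 0.2}, {"xyz": [4.5, -9.2, -0.7], "delta_rot": [0, 0, 0], "fingers": 0.2}, {"xyz": [4.5, -9.2, -0.7], "delta_rot": [0, 0, 0], "fingers": 0.2}, {"xyz": [4.5, -9.2, -0.7], "delta_rot": [0, 0, 0], "fingers": 0.2}])

```text
clock: 2.5
tcp_pos: [0.5011, -0.2663, 0.27]
orientation: [3.115, -0.406, 0.002]
contact_force: [0.0, -0.2, 0.8]
grip_width: 0.0687
```

```bash
python3 - <<'E'
from h import *
go([0.50,-0.27,0.27],-15)
im=imaging.grab_frame("wrist"); cv2.imwrite("pics/w1.png",im)
i=imaging.camera_info("wrist"); np.save("w1.npy",i,allow_pickle=True)
for n,z in dict(jig_home=.044,jig_mouth=.02,jig_stop=.031,brass_block=0).items():
    for d in imaging.tip_of("wrist",n)[:2]:
        if d["conf"]>.2: print(n,round(d["conf"],2),np.round(d["position"],1),at_z("wrist",d["position"],z,i))
E
```

```text
t 2.5 tcp [ 0.501 -0.266  0.27 ] psi -14.850859827497928 F [ 0.047 -0.244  0.849] w 0.06865774331530332
  -> xyz cm [-0.01  0.38  0.  ] rot [ 0.03 -0.07  0.15] ncalls~ 0.01849016976219903
jig_home 0.95 [341.  354.4] [ 0.218 -0.282  0.044]
jig_home 0.58 [282.9 121.8] [ 0.56  -0.284  0.044]
jig_mouth 0.85 [277.7 139.3] [ 0.54  -0.272  0.02 ]
jig_mouth 0.8 [335.2 355.6] [ 0.196 -0.272  0.02 ]
jig_stop 0.82 [356.  309.4] [ 0.286 -0.318  0.031]
jig_stop 0.58 [289.3  57.5] [ 0.631 -0.311  0.031]
brass_block 0.73 [273.7 226.5] [ 0.428 -0.236  0.   ]
brass_block 0.68 [186.1   0.4] [ 0.754 -0.206 -0.   ]
```

View pics/w1.png

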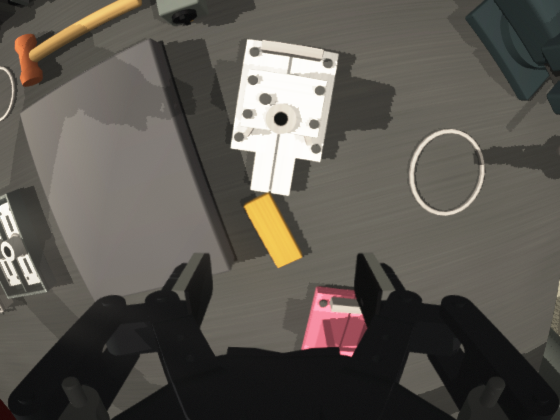

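```bash
python3 - <<'E'
import cv2
a=cv2.imread('pics/w1.png')[30:210,210:360]
cv2.imwrite('pics/w1c.png',cv2.resize(a,None,fx=3.3,fy=3.3,interpolation=cv2.INTER_CUBIC))
E
```

```text
(no output)
```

View pics/w1c.png

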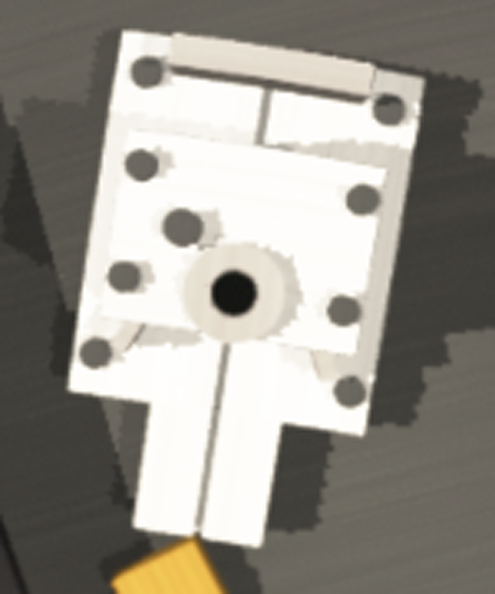

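```bash
python3 - <<'E'
from h import *
from scipy.optimize import least_squares
i=np.load("w1.npy",allow_pickle=True).item()
px=np.array([(133,527),(262,547),(150,402),(281,424),(68,390),(366,437)])/3.3+[210,30]
P=np.array([at_z("wrist",p,.02,i) for p in px]); print(P)
M=np.array([(-67,24),(-67,-24),(-19,24),(-19,-24),(-19,55),(-19,-55)])/1e3
def f(q):
    c,s=np.cos(q[2]),np.sin(q[2]); return (q[:2]+M@np.array([[c,s],[-s,c]])-P[:,:2]).ravel()
s=least_squares(f,[.55,-.27,-.4]); print(s.x,np.degrees(s.x[2]),s.fun.reshape(-1,2)*1e3)
q=s.x;u=np.array([np.cos(q[2]),np.sin(q[2])])
print("home",q[:2]+.026*u,"stop",q[:2]+.101*u)
print("slot bot",at_z("wrist",np.array([199,537])/3.3+[210,30],.02,i),at_z("wrist",np.array([225,345])/3.3+[210,30],.02,i))
# scale test top cam check
print(proj("top",[[*(q[:2]-.067*u),.02]]))
# plate edges in wrist
E
```

```text
[[ 0.489 -0.223  0.02 ]
 [ 0.469 -0.268  0.02 ]
 [ 0.533 -0.242  0.02 ]
 [ 0.512 -0.287  0.02 ]
 [ 0.546 -0.214  0.02 ]
 [ 0.5   -0.316  0.02 ]]
[ 0.54  -0.273 -0.424] -24.293432395169386 [[-0.398 -0.29 ]
 [ 0.098  0.819]
 [-0.349 -0.695]
 [ 0.467 -0.184]
 [-0.238 -0.453]
 [ 0.419  0.804]]
home [ 0.564 -0.283] stop [ 0.632 -0.314]
slot bot [ 0.479 -0.246  0.02 ] [ 0.546 -0.274  0.02 ]
[[354.791 228.09 ]]
```

```bash
python3 - <<'E'
from h import *
T=[0.51,0.17,0.21]
go(T,90)
print(proj("wrist",[[.52,.23,.05],[.6,.29,.034],[.43,.29,.034],[.43,.17,.034],[.5,.4,.003]],wcam(T,90)))
E
```

```text
t 2.75 tcp [ 0.499 -0.269  0.27 ] psi -15.207266576548834 F [-0.389  0.219 -0.067] w 0.0685452264836644
  -> xyz cm [-10.48 -42.67   5.93] rot [   0.07    0.04 -105.21] ncalls~ 2.9387514309193596
[[294.158 125.705]
 [374.68   67.622]
 [201.366  67.111]
 [205.014 185.768]
 [273.743 -25.21 ]]
```

Request:
jog_arm(rows=[{"xyz": [-10.5, -42.7, 5.9], "delta_rot": [0, 0, -105], "fingers": 0.2}, {"xyz": [-10.5, -42.7, 5.9], "delta_rot": [0, 0, -105], "fingers": 0.2}, {"xyz": [-10.5, -42.7, 5.9], "delta_rot": [0, 0, -105], "fingers": 0.2}, {"xyz": [-10.5, -42.7, 5.9], "delta_rot": [0, 0, -105], "fingers": 0.2}, {"xyz": [-10.5, -42.7, 5.9], "delta_rot": [0, 0, -105], "fingers": 0.2}])

```text
clock: 3.17
tcp_pos: [0.5042, -0.0607, 0.2419]
orientation: [3.088, 0.572, 0.001]
contact_force: [0.0, 0.4, -0.3]
grip_width: 0.0683
```

```bash
python3 - <<'E'
from h import *
go([0.51,0.17,0.21],90)
E
```

```text
t 3.1667 tcp [ 0.504 -0.061  0.242] psi 20.97448793840391 F [ 0.031  0.446 -0.328] w 0.0682754598558593
  -> xyz cm [  8.8  -21.34   3.16] rot [  0.1    0.03 -69.03] ncalls~ 1.9280890736978054
```

Request:
jog_arm(rows=[{"xyz": [8.8, -21.3, 3.1], "delta_rot": [0, 0, -69], "fingers": 0.2}, {"xyz": [8.8, -21.3, 3.1], "delta_rot": [0, 0, -69], "fingers": 0.2}, {"xyz": [8.8, -21.3, 3.1], "delta_rot": [0, 0, -69], "fingers": 0.2}, {"xyz": [8.8, -21.3, 3.1], "delta_rot": [0, 0, -69], "fingers": 0.2}, {"xyz": [8.8, -21.3, 3.1], "delta_rot": [0, 0, -69], "fingers": 0.2}])

```text
clock: 3.58
tcp_pos: [0.5096, 0.1457, 0.2139]
orientation: [2.762, 1.493, 0.001]
contact_force: [0.1, -0.6, 0.1]
grip_width: 0.0681
```

```bash
python3 - <<'E'
from h import *
go([0.51,0.17,0.21],90)
E
```

```text
t 3.5833 tcp [0.51  0.146 0.214] psi 56.789264643877175 F [ 0.124 -0.593  0.141] w 0.06808914880228906
  -> xyz cm [ 2.05 -1.3   0.38] rot [  0.11   0.07 -33.21] ncalls~ 0.9276794419858149
```

Request:
jog_arm(rows=[{"xyz": [2.0, -1.3, 0.4], "delta_rot": [0, 0, -33.2], "fingers": 0.2}, {"xyz": [2.0, -1.3, 0.4], "delta_rot": [0, 0, -33.2], "fingers": 0.2}, {"xyz": [2.0, -1.3, 0.4], "delta_rot": [0, 0, -33.2], "fingers": 0.2}, {"xyz": [2.0, -1.3, 0.4], "delta_rot": [0, 0, -33.2], "fingers": 0.2}, {"xyz": [2.0, -1.3, 0.4], "delta_rot": [0, 0, -33.2], "fingers": 0.2}])

```text
clock: 4.0
tcp_pos: [0.51, 0.1685, 0.2097]
orientation: [2.215, 2.225, -0.001]
contact_force: [0.2, 0.8, -0.5]
grip_width: 0.0684
```

```bash
python3 - <<'E'
from h import *
go([0.51,0.17,0.21],90)
i=imaging.camera_info("wrist");im=imaging.grab_frame("wrist"); cv2.imwrite("pics/w2.png",im)
np.save("w2.npy",i,allow_pickle=True)
for n,z in dict(bracket_a_mid=.028,tote_in=.004).items():
    for d in imaging.tip_of("wrist",n)[:4]:
        if d["conf"]>.1: print(n,round(d["conf"],2),np.round(d["position"],1),at_z("wrist",d["position"],z,i))
E
```

```text
t 4.0 tcp [0.51  0.168 0.21 ] psi 90.25861044782957 F [ 0.165  0.811 -0.53 ] w 0.06841929467380235
  -> xyz cm [ 0.15  0.   -0.03] rot [0.07 0.12 0.26] ncalls~ 0.008185599973866794
bracket_a_mid 0.65 [287.4  88.3] [0.514 0.265 0.028]
tote_in 0.79 [283.8 118.7] [0.511 0.234 0.004]
```

View pics/w2.png

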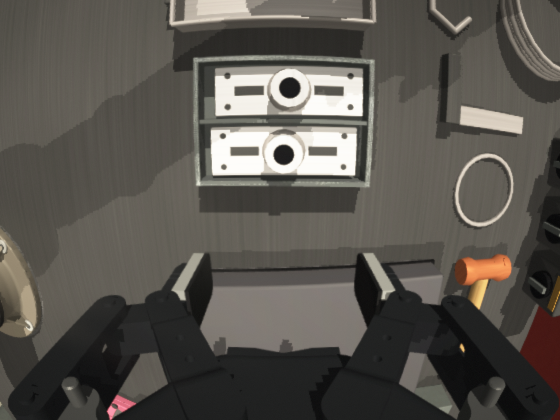

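```bash
python3 - <<'E'
import cv2
a=cv2.imread('pics/w2.png')[50:195,190:380]
cv2.imwrite('pics/w2c.png',cv2.resize(a,None,fx=4,fy=4,interpolation=cv2.INTER_CUBIC))
E
```

```text
(no output)
```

View pics/w2c.png

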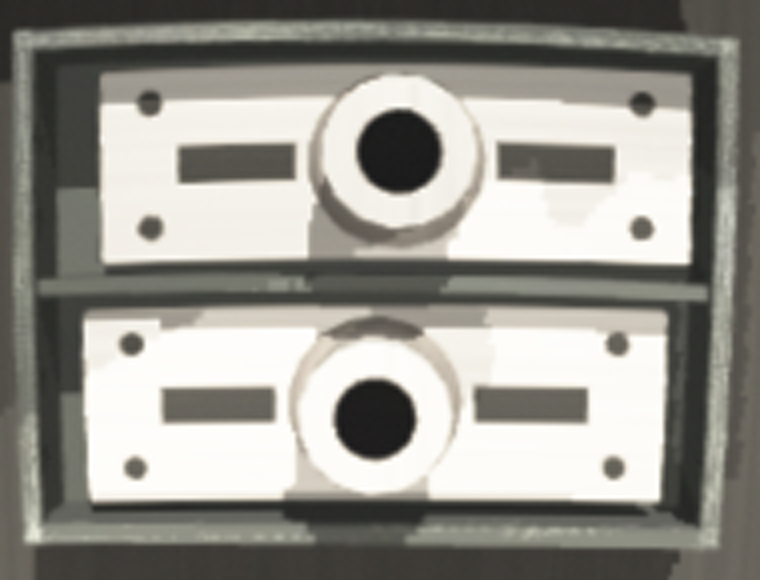

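```bash
python3 - <<'E'
from h import *
i=np.load("w2.npy",allow_pickle=True).item()
f=lambda p,z: at_z("wrist",np.array(p)/4+[190,50],z,i)
for nm,hub,dots in [("U",(399,150),[(149,103),(642,103),(150,228),(641,228)]),("L",(375,419),[(131,344),(617,344),(135,468),(613,468)])]:
    D=np.array([f(d,.022) for d in dots]); print(nm,"hub",f(hub,.052),"dots mean",D.mean(0),"yaw",np.degrees(np.arctan2(*(D[1]+D[3]-D[0]-D[2])[[1,0]])),"len",np.linalg.norm(D[1]-D[0]),np.linalg.norm(D[2]-D[0]))
print("tray corners near", [at_z("wrist",p,.039,i) for p in [(171,24),(373,20)]])
print("plate near edge", [at_z("wrist",p,.05,i) for p in [(210,270),(434,262)]])
E
```

```text
U hub [0.516 0.264 0.052] dots mean [0.516 0.264 0.022] yaw 0.4197006051951136 len 0.12384145310127802 0.03214480449422603
L hub [0.511 0.202 0.052] dots mean [0.51  0.202 0.022] yaw 0.17827236124213108 len 0.12386501626822606 0.032248621285351116
tray corners near [array([0.399, 0.335, 0.039]), array([0.597, 0.337, 0.039])]
plate near edge [array([0.433, 0.081, 0.05 ]), array([0.679, 0.087, 0.05 ])]
```

```bash
python3 - <<'E'
from h import *
go([0.5105,0.202,0.026],90)
P=[at_z("top",np.array(p)/4+[240,140],.05) for p in [(42,57),(349,47),(368,455),(52,466)]]
P=np.array(P);print(P,P.mean(0)); 
for a,b in [(3,0),(2,1)]: print(np.degrees(np.arctan2(*(P[b]-P[a])[[1,0]])))
for a,b in [(1,0),(2,3)]: print(np.degrees(np.arctan2(*(P[b]-P[a])[[1,0]]))-90)
E
```

```text
t 4.15 tcp [0.51  0.168 0.21 ] psi 89.74157676722717 F [-0.256  0.82  -0.166] w 0.06825105164394313
  -> xyz cm [ 3.39  0.01 18.37] rot [ 0.07  0.1  -0.26] ncalls~ 0.897929064560061
[[ 0.694  0.063  0.05 ]
 [ 0.702 -0.163  0.05 ]
 [ 0.402 -0.174  0.05 ]
 [ 0.394  0.053  0.05 ]] [ 0.548 -0.055  0.05 ]
1.9564306882233147
1.9746241804588083
2.0214471664130116
2.078780613008661
```

Request:
jog_arm(rows=[{"xyz": [2.0, 0, 3.6], "delta_rot": [0, 0, -0.2], "fingers": 0.2}, {"xyz": [3.4, 0, 7.4], "delta_rot": [0, 0, -0.2], "fingers": 0.2}, {"xyz": [3.4, 0, 11.2], "delta_rot": [0, 0, -0.2], "fingers": 0.2}, {"xyz": [3.4, 0, 14], "delta_rot": [0, 0, -0.2], "fingers": 0.2}, {"xyz": [3.4, 0, 15], "delta_rot": [0, 0, -0.2], "fingers": 0.2}])

```text
clock: 4.57
tcp_pos: [0.5079, 0.2004, 0.0556]
orientation: [2.226, 2.217, -0.01]
contact_force: [0.4, 0.9, 0.1]
grip_width: 0.0683
```

```bash
python3 - <<'E'
from h import *
go([0.5105,0.202,0.026],90)
im=imaging.grab_frame("wrist"); cv2.imwrite("pics/w3.png",im)
E
```

```text
t 4.5667 tcp [0.508 0.2   0.056] psi 89.77985427271558 F [0.429 0.93  0.115] w 0.06829888050875241
  -> xyz cm [0.17 0.27 2.96] rot [-0.27  0.27 -0.22] ncalls~ 0.14324785227404785
```

View pics/w3.png

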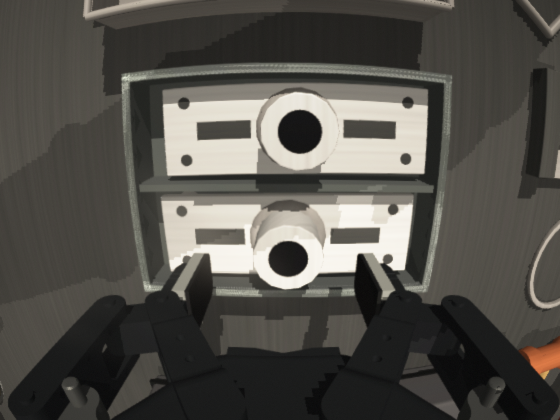

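Request:
jog_arm(rows=[{"xyz": [0.2, 0.3, 1.5], "delta_rot": [0, 0, -0.2], "fingers": 0.2}, {"xyz": [0.2, 0.3, 2.9], "delta_rot": [0, 0, -0.2], "fingers": 0.2}, {"xyz": [0.2, 0.3, 2.9], "delta_rot": [0, 0, -0.2], "fingers": 0.4}, {"xyz": [0.2, 0.3, 2.9], "delta_rot": [0, 0, -0.2], "fingers": 0.8}, {"xyz": [0.2, 0.3, 2.9], "delta_rot": [0, 0, -0.2], "fingers": 0.8}], grip_force=40)

```text
clock: 5.03
tcp_pos: [0.5119, 0.2026, 0.0287]
orientation: [2.222, 2.219, -0.008]
contact_force: [-0.8, 0.5, 2.0]
grip_width: 0.0347
```

Request:
jog_arm(rows=[{"xyz": [0, 0, 0], "delta_rot": [0, 0, 0], "fingers": 0.8}, {"xyz": [0, 0, 0], "delta_rot": [0, 0, 0], "fingers": 0.8}, {"xyz": [0, 0, -2], "delta_rot": [0, 0, 0], "fingers": 0.8}, {"xyz": [0, 0, -5], "delta_rot": [0, 0, 0], "fingers": 0.8}, {"xyz": [0, 0, -8], "delta_rot": [0, 0, 0], "fingers": 0.8}])

```text
clock: 5.45
tcp_pos: [0.5113, 0.2025, 0.1094]
orientation: [2.223, 2.22, -0.01]
contact_force: [0.8, 0.7, -1.8]
grip_width: 0.035
```

```bash
python3 - <<'E'
from h import *
go([0.5497,-0.105,0.074+.003],91.7)
im=imaging.grab_frame("wrist"); cv2.imwrite("pics/w4.png",im)
E
```

```text
t 5.45 tcp [0.511 0.203 0.109] psi 89.93685538086103 F [ 0.831  0.705 -1.823] w 0.03496688231666566
  -> xyz cm [-30.74   3.89   3.37] rot [-0.27  0.26 -1.76] ncalls~ 1.4981861273466441
```

View pics/w4.png

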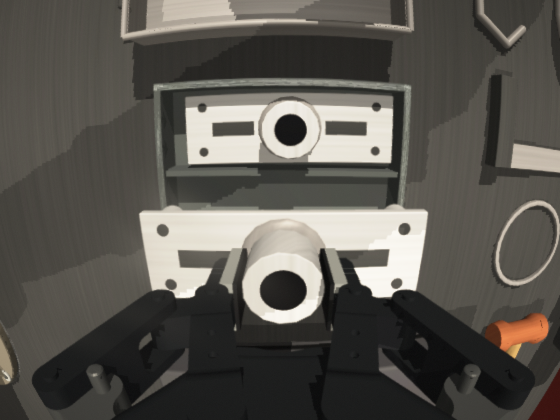

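Request:
jog_arm(rows=[{"xyz": [-4, 0.5, 0], "delta_rot": [-0.3, 0.3, -1.8], "fingers": 0.8}, {"xyz": [-8, 1, 0], "delta_rot": [-0.3, 0.3, -1.8], "fingers": 0.8}, {"xyz": [-12, 1.5, 0], "delta_rot": [-0.3, 0.3, -1.8], "fingers": 0.8}, {"xyz": [-16, 2, 0], "delta_rot": [-0.3, 0.3, -1.8], "fingers": 0.8}, {"xyz": [-20, 2.5, 0], "delta_rot": [-0.3, 0.3, -1.8], "fingers": 0.8}])

```text
clock: 5.92
tcp_pos: [0.5397, 0.0026, 0.1166]
orientation: [2.184, 2.251, 0.016]
contact_force: [1.3, -0.5, -1.7]
grip_width: 0.0348
```

```bash
python3 - <<'E'
from h import *
go([0.5497,-0.105,0.077],91.7)
E
```

```text
t 5.9167 tcp [0.54  0.003 0.117] psi 91.73834868186547 F [ 1.328 -0.501 -1.73 ] w 0.03478235127825705
  -> xyz cm [-10.8    0.64   3.93] rot [ 0.62 -0.2   0.04] ncalls~ 0.5535886650851808
```

Request:
jog_arm(rows=[{"xyz": [-4, 0.3, 0.5], "delta_rot": [0.6, -0.2, 0], "fingers": 0.8}, {"xyz": [-8, 0.6, 1], "delta_rot": [0.6, -0.2, 0], "fingers": 0.8}, {"xyz": [-10.8, 0.6, 2], "delta_rot": [0.6, -0.2, 0], "fingers": 0.8}, {"xyz": [-10.8, 0.6, 3], "delta_rot": [0.6, -0.2, 0], "fingers": 0.8}, {"xyz": [-10.8, 0.6, 3.4], "delta_rot": [0.6, -0.2, 0], "fingers": 0.8}])

```text
clock: 6.33
tcp_pos: [0.5483, -0.1078, 0.0812]
orientation: [-2.193, -2.249, 0.002]
contact_force: [-0.8, 1.3, -2.4]
grip_width: 0.0349
```

```bash
python3 - <<'E'
from h import *
go([0.5497,-0.105,0.0745],92)
E
```

```text
t 6.3333 tcp [ 0.548 -0.108  0.081] psi 91.44028838315002 F [-0.756  1.273 -2.416] w 0.03489168680528484
  -> xyz cm [0.27 0.15 0.67] rot [-0.07  0.04 -0.56] ncalls~ 0.0354689631867043
```

Request:
jog_arm(rows=[{"xyz": [0.3, 0.1, 0.25], "delta_rot": [0, 0, -0.5], "fingers": 0.8}, {"xyz": [0.3, 0.1, 0.4], "delta_rot": [0, 0, -0.5], "fingers": 0.8}, {"xyz": [0.3, 0.1, 0.5], "delta_rot": [0, 0, -0.5], "fingers": 0.8}, {"xyz": [0.3, 0.1, 0.6], "delta_rot": [0, 0, -0.5], "fingers": 0.8}, {"xyz": [0.3, 0.1, 0.6], "delta_rot": [0, 0, -0.5], "fingers": 0.8}])

```text
clock: 6.75
tcp_pos: [0.5495, -0.1038, 0.0755]
orientation: [-2.182, -2.26, 0.001]
contact_force: [0.3, 0.4, -1.8]
grip_width: 0.0341
```

Request:
jog_arm(rows=[{"xyz": [0, 0, 0.05], "delta_rot": [0, 0, 0], "fingers": 0.8}, {"xyz": [0, 0, 0.1], "delta_rot": [0, 0, 0], "fingers": 0.8}, {"xyz": [0, 0, 0.15], "delta_rot": [0, 0, 0], "fingers": 0.8}, {"xyz": [0, 0, 0.2], "delta_rot": [0, 0, 0], "fingers": 0.8}, {"xyz": [0, 0, 0.2], "delta_rot": [0, 0, 0], "fingers": 0.8}])

```text
clock: 7.17
tcp_pos: [0.55, -0.1033, 0.0747]
orientation: [2.181, 2.26, -0.001]
contact_force: [-2.6, 1.9, 8.6]
grip_width: 0.0347
```

Request:
jog_arm(rows=[{"xyz": [0, 0, -0.05], "delta_rot": [0, 0, 0], "fingers": 0.4}, {"xyz": [0, 0, -0.05], "delta_rot": [0, 0, 0], "fingers": 0.2}, {"xyz": [0, 0, -0.05], "delta_rot": [0, 0, 0], "fingers": 0.2}, {"xyz": [0, 0, -3], "delta_rot": [0, 0, 0], "fingers": 0.2}, {"xyz": [0, 0, -7], "delta_rot": [0, 0, 0], "fingers": 0.2}])

```text
clock: 7.58
tcp_pos: [0.5472, -0.1032, 0.1422]
orientation: [-2.177, -2.257, 0.007]
contact_force: [1.0, -0.4, -0.1]
grip_width: 0.0682
```

```bash
python3 - <<'E'
from h import *
go([0.516,0.264,0.027],90.2)
im=imaging.grab_frame("scene"); cv2.imwrite("pics/s1.png",im[100:380,150:450].repeat(2,0).repeat(2,1))
E
```

```text
t 7.5833 tcp [ 0.547 -0.103  0.142] psi 92.0521841964707 F [ 0.994 -0.438 -0.053] w 0.06815869228083689
  -> xyz cm [36.79 -1.72 11.58] rot [-0.41 -0.06  1.85] ncalls~ 1.8563362001726311
```

View pics/s1.png

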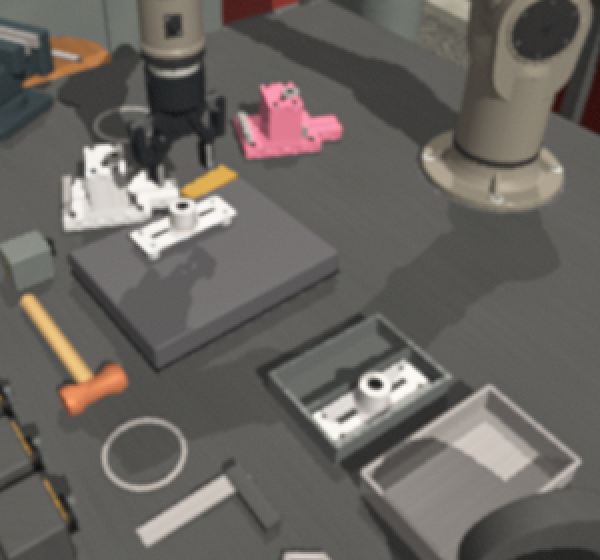

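Request:
jog_arm(rows=[{"xyz": [36.8, -1.7, 1], "delta_rot": [-0.4, 0, 1.8], "fingers": 0.2}, {"xyz": [36.8, -1.7, 1], "delta_rot": [-0.4, 0, 1.8], "fingers": 0.2}, {"xyz": [36.8, -1.7, 1], "delta_rot": [-0.4, 0, 1.8], "fingers": 0.2}, {"xyz": [36.8, -1.7, 1], "delta_rot": [-0.4, 0, 1.8], "fingers": 0.2}, {"xyz": [36.8, -1.7, 1], "delta_rot": [-0.4, 0, 1.8], "fingers": 0.2}])

```text
clock: 8.05
tcp_pos: [0.5345, 0.1061, 0.1428]
orientation: [2.209, 2.217, 0.015]
contact_force: [-0.2, 0.6, 1.3]
grip_width: 0.0682
```

```bash
python3 - <<'E'
from h import *
go([0.516,0.264,0.027],90.2)
E
```

```text
t 8.05 tcp [0.535 0.106 0.143] psi 90.2151427273077 F [-0.244  0.559  1.306] w 0.06821620429289621
  -> xyz cm [15.81 -1.97 11.53] rot [0.86 0.09 0.02] ncalls~ 0.9456003873772508
```

Request:
jog_arm(rows=[{"xyz": [4, -0.5, 1], "delta_rot": [0.8, 0, 0], "fingers": 0.2}, {"xyz": [8, -1, 2], "delta_rot": [0.8, 0, 0], "fingers": 0.2}, {"xyz": [12, -1.5, 3.5], "delta_rot": [0.8, 0, 0], "fingers": 0.2}, {"xyz": [15.8, -2, 5], "delta_rot": [0.8, 0, 0], "fingers": 0.2}, {"xyz": [15.8, -2, 8], "delta_rot": [0.8, 0, 0], "fingers": 0.2}])

```text
clock: 8.47
tcp_pos: [0.5146, 0.2756, 0.065]
orientation: [-2.206, -2.235, -0.017]
contact_force: [-0.3, 1.9, 0.2]
grip_width: 0.0683
```

```bash
python3 - <<'E'
from h import *
go([0.516,0.264,0.0275],90.2)
E
```

```text
t 8.4667 tcp [0.515 0.276 0.065] psi 90.76103202276961 F [-0.305  1.878  0.169] w 0.06829963325147122
  -> xyz cm [-1.19  0.1   3.74] rot [ 0.37 -0.5   0.56] ncalls~ 0.18891580901307595
```

Request:
jog_arm(rows=[{"xyz": [-1.2, 0.1, 0.5], "delta_rot": [0.4, -0.5, 0.5], "fingers": 0.2}, {"xyz": [-1.2, 0.1, 1], "delta_rot": [0.4, -0.5, 0.5], "fingers": 0.2}, {"xyz": [-1.2, 0.1, 1], "delta_rot": [0.4, -0.5, 0.5], "fingers": 0.2}, {"xyz": [-1.2, 0.1, 1], "delta_rot": [0.4, -0.5, 0.5], "fingers": 0.2}, {"xyz": [-1.2, 0.1, 1], "delta_rot": [0.4, -0.5, 0.5], "fingers": 0.2}])

```text
clock: 8.88
tcp_pos: [0.5171, 0.2628, 0.0562]
orientation: [2.218, 2.223, 0.002]
contact_force: [0.5, 0.1, 0.3]
grip_width: 0.068
```

```bash
python3 - <<'E'
from h import *
go([0.516,0.264,0.0275],90.2)
E
```

```text
t 8.8833 tcp [0.517 0.263 0.056] psi 90.13414869495807 F [0.514 0.112 0.324] w 0.0680299103018997
  -> xyz cm [ 0.12 -0.12  2.87] rot [ 0.09 -0.02 -0.07] ncalls~ 0.13809093454522647
```

Request:
jog_arm(rows=[{"xyz": [0.1, -0.1, 1.5], "delta_rot": [0, 0, 0], "fingers": 0.2}, {"xyz": [0.1, -0.1, 2.8], "delta_rot": [0, 0, 0], "fingers": 0.2}, {"xyz": [0.1, -0.1, 2.8], "delta_rot": [0, 0, 0], "fingers": 0.4}, {"xyz": [0.1, -0.1, 2.8], "delta_rot": [0, 0, 0], "fingers": 0.8}, {"xyz": [0.1, -0.1, 2.8], "delta_rot": [0, 0, 0], "fingers": 0.8}])

```text
clock: 9.3
tcp_pos: [0.5164, 0.2638, 0.0287]
orientation: [2.218, 2.223, 0.003]
contact_force: [0.5, 0.2, -0.9]
grip_width: 0.0348
```

Request:
jog_arm(rows=[{"xyz": [0, 0, 0], "delta_rot": [0, 0, 0], "fingers": 0.8}, {"xyz": [0, 0, 0], "delta_rot": [0, 0, 0], "fingers": 0.8}, {"xyz": [0, 0, -2], "delta_rot": [0, 0, 0], "fingers": 0.8}, {"xyz": [0, 0, -5.5], "delta_rot": [0, 0, 0], "fingers": 0.8}, {"xyz": [0, 0, -9], "delta_rot": [0, 0, 0], "fingers": 0.8}])

```text
clock: 9.72
tcp_pos: [0.5151, 0.2632, 0.1188]
orientation: [-2.218, -2.224, 0.002]
contact_force: [1.4, 0.3, -1.8]
grip_width: 0.0347
```

```bash
python3 - <<'E'
from h import *
go([0.546,-0.005,0.1],91.8)
E
```

```text
t 9.7167 tcp [0.515 0.263 0.119] psi 90.14512317594182 F [ 1.442  0.307 -1.846] w 0.03474350138391496
  -> xyz cm [-26.83   3.03   1.89] rot [-0.07  0.04 -1.65] ncalls~ 1.3011382930637618
```

Request:
jog_arm(rows=[{"xyz": [-4, 0.5, 0], "delta_rot": [0, 0, -1.7], "fingers": 0.8}, {"xyz": [-8, 1, 0], "delta_rot": [0, 0, -1.7], "fingers": 0.8}, {"xyz": [-12, 1.5, 0], "delta_rot": [0, 0, -1.7], "fingers": 0.8}, {"xyz": [-16, 2, 0], "delta_rot": [0, 0, -1.7], "fingers": 0.8}, {"xyz": [-20, 2.5, 0], "delta_rot": [0, 0, -1.7], "fingers": 0.8}])

```text
clock: 10.13
tcp_pos: [0.5405, 0.0614, 0.1193]
orientation: [2.185, 2.257, -0.002]
contact_force: [0.0, -0.1, -1.1]
grip_width: 0.0349
```

```bash
python3 - <<'E'
from h import *
go([0.546,-0.005,0.08],91.8)
E
```

```text
t 10.1333 tcp [0.54  0.061 0.119] psi 91.86795262212951 F [ 0.012 -0.092 -1.111] w 0.03494307212285185
  -> xyz cm [-6.65  0.34  3.93] rot [-0.04  0.05  0.07] ncalls~ 0.37165080239721093
```

Request:
jog_arm(rows=[{"xyz": [-3.5, 0.2, 0.5], "delta_rot": [0, 0, 0], "fingers": 0.8}, {"xyz": [-5.5, 0.3, 1.5], "delta_rot": [0, 0, 0], "fingers": 0.8}, {"xyz": [-6.6, 0.3, 2.5], "delta_rot": [0, 0, 0], "fingers": 0.8}, {"xyz": [-6.6, 0.3, 3.2], "delta_rot": [0, 0, 0], "fingers": 0.8}, {"xyz": [-6.6, 0.3, 3.7], "delta_rot": [0, 0, 0], "fingers": 0.8}])

```text
clock: 10.55
tcp_pos: [0.545, -0.0034, 0.0814]
orientation: [-2.184, -2.257, 0.002]
contact_force: [0.1, 0.4, -2.2]
grip_width: 0.0346
```

```bash
python3 - <<'E'
from h import *
go([0.546,-0.005,0.0745],91.8)
E
```

```text
t 10.55 tcp [ 0.545 -0.003  0.081] psi 91.89139772461414 F [ 0.146  0.407 -2.19 ] w 0.03462345861147658
  -> xyz cm [-0.16  0.1   0.69] rot [-0.1  -0.01  0.09] ncalls~ 0.034296675921720775
```

Request:
jog_arm(rows=[{"xyz": [-0.1, 0.1, 0.35], "delta_rot": [0, 0, 0], "fingers": 0.8}, {"xyz": [-0.1, 0.1, 0.5], "delta_rot": [0, 0, 0], "fingers": 0.8}, {"xyz": [-0.1, 0.1, 0.6], "delta_rot": [0, 0, 0], "fingers": 0.8}, {"xyz": [-0.1, 0.1, 0.68], "delta_rot": [0, 0, 0], "fingers": 0.8}, {"xyz": [-0.1, 0.1, 0.76], "delta_rot": [0, 0, 0], "fingers": 0.8}])

```text
clock: 10.97
tcp_pos: [0.5461, -0.0029, 0.0746]
orientation: [-2.182, -2.259, 0.001]
contact_force: [-5.7, 1.3, 12.8]
grip_width: 0.0347
```

Request:
jog_arm(rows=[{"xyz": [0, 0, -0.05], "delta_rot": [0, 0, 0], "fingers": 0.4}, {"xyz": [0, 0, -0.05], "delta_rot": [0, 0, 0], "fingers": 0.2}, {"xyz": [0, 0, -0.05], "delta_rot": [0, 0, 0], "fingers": 0.2}, {"xyz": [0, 0, -2.5], "delta_rot": [0, 0, 0], "fingers": 0.2}, {"xyz": [0, 0, -5], "delta_rot": [0, 0, 0], "fingers": 0.2}])

```text
clock: 11.38
tcp_pos: [0.545, -0.0031, 0.124]
orientation: [-2.18, -2.257, 0.004]
contact_force: [0.2, -0.4, 0.4]
grip_width: 0.0683
```

```bash
cat >> h.py <<'E'
def foot(c,yaw,sx,sy,z,ly=.018):
    t=np.radians(yaw); x,y=sx*.062,sy*ly
    return np.array([c[0]+x*np.cos(t)-y*np.sin(t),c[1]+x*np.sin(t)+y*np.cos(t),z])
B2=((.546,-.003),2.1); B1=((.550,-.104),2.2)
E
python3 - <<'E'
from h import *
go([.546,-.003,.135],92)
print(foot(*B2,1,1,.075)); go(foot(*B2,1,1,.075),92)
im=imaging.grab_frame("top"); cv2.imwrite("pics/t2.png",cv2.resize(im[130:280,230:420],None,fx=4,fy=4))
for d in imaging.tip_of("top","bracket_a_mid"): print(d["conf"],at_z("top",d["position"],.074))
E
```

```text
t 11.3833 tcp [ 0.545 -0.003  0.124] psi 91.99760411981418 F [ 0.209 -0.385  0.394] w 0.06830077049225107
  -> xyz cm [ 0.01  0.09 -1.1 ] rot [-0.27 -0.05 -0.  ] ncalls~ 0.0530500760452136
[0.607 0.017 0.075]
t 11.3833 tcp [ 0.545 -0.003  0.124] psi 91.99760411981418 F [ 0.209 -0.385  0.394] w 0.06830077049225107
  -> xyz cm [1.82 6.32 4.87] rot [-0.27 -0.05 -0.  ] ncalls~ 0.3934632863408894
```

View pics/t2.png

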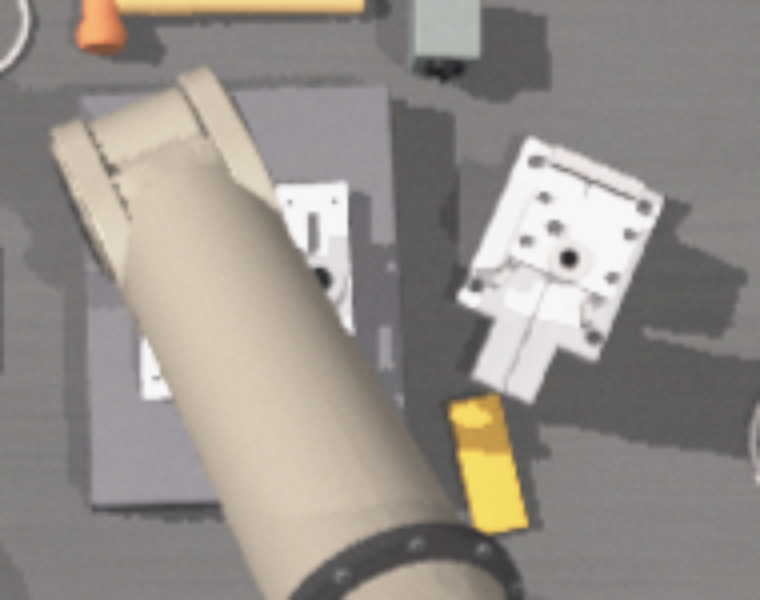

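Request:
jog_arm(rows=[{"xyz": [1.8, 3.5, -0.3], "delta_rot": [-0.3, 0, 0], "fingers": 0.6}, {"xyz": [1.8, 6.3, 0.5], "delta_rot": [-0.3, 0, 0], "fingers": 1}, {"xyz": [1.8, 6.3, 2.5], "delta_rot": [-0.3, 0, 0], "fingers": 1}, {"xyz": [1.8, 6.3, 4.0], "delta_rot": [-0.3, 0, 0], "fingers": 1}, {"xyz": [1.8, 6.3, 4.6], "delta_rot": [-0.3, 0, 0], "fingers": 1}])

```text
clock: 11.9
tcp_pos: [0.6103, 0.0173, 0.0798]
orientation: [2.18, 2.256, 0.008]
contact_force: [-0.4, -0.3, 0.3]
grip_width: 0.0075
```

```bash
python3 - <<'E'
from h import *
go(foot(*B2,1,1,.068),92)
E
```

```text
t 11.9 tcp [0.61  0.017 0.08 ] psi 91.97196010525423 F [-0.395 -0.296  0.344] w 0.007499650144769448
  -> xyz cm [ 0.   -0.31  1.17] rot [ 0.4  -0.02 -0.03] ncalls~ 0.05836126119284927
```

Request:
jog_arm(rows=[{"xyz": [0, -0.3, 0.5], "delta_rot": [0.4, 0, 0], "fingers": 1}, {"xyz": [0, -0.3, 0.9], "delta_rot": [0.4, 0, 0], "fingers": 1}, {"xyz": [0, -0.3, 1.05], "delta_rot": [0.4, 0, 0], "fingers": 1}, {"xyz": [0, -0.3, 1.15], "delta_rot": [0.4, 0, 0], "fingers": 1}, {"xyz": [0, -0.3, 1.22], "delta_rot": [0.4, 0, 0], "fingers": 1}])

```text
clock: 12.32
tcp_pos: [0.6077, 0.0172, 0.0681]
orientation: [2.183, 2.259, 0.001]
contact_force: [-1.5, 1.2, 6.4]
grip_width: -0.0
```

Request:
jog_arm(rows=[{"xyz": [0, 0, 0.05], "delta_rot": [0, 0, 0], "fingers": 1}, {"xyz": [0, 0, 0.08], "delta_rot": [0, 0, 0], "fingers": 1}, {"xyz": [0, 0, 0.08], "delta_rot": [0, 0, 0], "fingers": 1}, {"xyz": [0, 0, 0.08], "delta_rot": [0, 0, 0], "fingers": 1}, {"xyz": [0, 0, 0.08], "delta_rot": [0, 0, 0], "fingers": 1}])

```text
clock: 12.73
tcp_pos: [0.6083, 0.0173, 0.0681]
orientation: [2.182, 2.258, 0.003]
contact_force: [-1.2, -0.5, 5.2]
grip_width: 0.0004
```

```bash
python3 - <<'E'
from h import *
go(foot(*B2,1,-1,.072),92)
E
```

```text
t 12.7333 tcp [0.608 0.017 0.068] psi 91.95942117213914 F [-1.155 -0.455  5.155] w 0.00038605450809432886
  -> xyz cm [-3.6  -0.09 -0.39] rot [ 0.13 -0.01 -0.04] ncalls~ 0.17403487970695797
```

Request:
jog_arm(rows=[{"xyz": [-0.5, -0.1, -0.6], "delta_rot": [0, 0, 0], "fingers": 1}, {"xyz": [-3.0, -0.1, -0.6], "delta_rot": [0, 0, 0], "fingers": 1}, {"xyz": [-3.6, -0.1, -0.5], "delta_rot": [0, 0, 0], "fingers": 1}, {"xyz": [-3.6, -0.1, -0.25], "delta_rot": [0, 0, 0], "fingers": 1}, {"xyz": [-3.6, -0.1, -0.1], "delta_rot": [0, 0, 0], "fingers": 1}])

```text
clock: 13.15
tcp_pos: [0.6082, -0.0191, 0.0687]
orientation: [2.184, 2.257, 0.002]
contact_force: [-1.0, 1.0, 0.6]
grip_width: -0.0001
```

Request:
jog_arm(rows=[{"xyz": [0, 0, 0.1], "delta_rot": [0, 0, 0], "fingers": 1}, {"xyz": [0, 0, 0.15], "delta_rot": [0, 0, 0], "fingers": 1}, {"xyz": [0, 0, 0.2], "delta_rot": [0, 0, 0], "fingers": 1}, {"xyz": [0, 0, 0.25], "delta_rot": [0, 0, 0], "fingers": 1}, {"xyz": [0, 0, 0.25], "delta_rot": [0, 0, 0], "fingers": 1}])

```text
clock: 13.57
tcp_pos: [0.6082, -0.0184, 0.068]
orientation: [2.183, 2.257, 0.001]
contact_force: [-5.6, -2.5, 18.1]
grip_width: 0.0001
```

```bash
python3 - <<'E'
from h import *
go(foot(*B1,1,1,.068),92)
E
```

```text
t 13.5667 tcp [ 0.608 -0.018  0.068] psi 91.91983382006354 F [-5.623 -2.482 18.061] w 0.00010460680456817781
  -> xyz cm [-6.53  0.09  0.01] rot [ 0.1   0.06 -0.08] ncalls~ 0.31400872557075393
```

Request:
jog_arm(rows=[{"xyz": [-1.5, 0.1, -0.6], "delta_rot": [0, 0, 0], "fingers": 1}, {"xyz": [-5, 0.1, -0.6], "delta_rot": [0, 0, 0], "fingers": 1}, {"xyz": [-6.5, 0.1, -0.5], "delta_rot": [0, 0, 0], "fingers": 1}, {"xyz": [-6.5, 0.1, -0.3], "delta_rot": [0, 0, 0], "fingers": 1}, {"xyz": [-6.5, 0.1, -0.15], "delta_rot": [0, 0, 0], "fingers": 1}])

```text
clock: 13.98
tcp_pos: [0.6109, -0.0837, 0.0688]
orientation: [2.186, 2.255, 0.0]
contact_force: [-0.2, 0.6, -0.7]
grip_width: -0.0001
```

Request:
jog_arm(rows=[{"xyz": [0, 0, 0.08], "delta_rot": [0, 0, 0], "fingers": 1}, {"xyz": [0, 0, 0.13], "delta_rot": [0, 0, 0], "fingers": 1}, {"xyz": [0, 0, 0.18], "delta_rot": [0, 0, 0], "fingers": 1}, {"xyz": [0, 0, 0.2], "delta_rot": [0, 0, 0], "fingers": 1}, {"xyz": [0, 0, 0.2], "delta_rot": [0, 0, 0], "fingers": 1}])

```text
clock: 14.4
tcp_pos: [0.6109, -0.0824, 0.0681]
orientation: [2.183, 2.257, -0.001]
contact_force: [-4.4, -2.4, 12.7]
grip_width: -0.0003
```

Request:
jog_arm(rows=[{"xyz": [-0.5, 0.1, -0.6], "delta_rot": [0, 0, 0], "fingers": 1}, {"xyz": [-3.2, 0.1, -0.6], "delta_rot": [0, 0, 0], "fingers": 1}, {"xyz": [-3.8, 0.1, -0.5], "delta_rot": [0, 0, 0], "fingers": 1}, {"xyz": [-3.8, 0.1, -0.3], "delta_rot": [0, 0, 0], "fingers": 1}, {"xyz": [-3.8, 0.1, -0.12], "delta_rot": [0, 0, 0], "fingers": 1}])

```text
clock: 14.82
tcp_pos: [0.6127, -0.1194, 0.0687]
orientation: [2.185, 2.257, -0.001]
contact_force: [0.0, 0.9, 0.1]
grip_width: 0.0002
```

Request:
jog_arm(rows=[{"xyz": [0, 0, 0.08], "delta_rot": [0, 0, 0], "fingers": 1}, {"xyz": [0, 0, 0.13], "delta_rot": [0, 0, 0], "fingers": 1}, {"xyz": [0, 0, 0.18], "delta_rot": [0, 0, 0], "fingers": 1}, {"xyz": [0, 0, 0.2], "delta_rot": [0, 0, 0], "fingers": 1}, {"xyz": [0, 0, 0.2], "delta_rot": [0, 0, 0], "fingers": 1}])

```text
clock: 15.23
tcp_pos: [0.6129, -0.1188, 0.0668]
orientation: [-2.184, -2.258, -0.0]
contact_force: [0.5, -1.1, 2.5]
grip_width: 0.0
```

```bash
python3 - <<'E'
from h import *
go(foot(*B1,-1,-1,.073),92)
E
```

```text
t 15.2333 tcp [ 0.613 -0.119  0.067] psi 91.90642306928434 F [ 0.468 -1.079  2.451] w 3.086092358548169e-05
  -> xyz cm [ -0.15 -12.42  -0.62] rot [-0.   -0.   -0.09] ncalls~ 0.5981233784818648
```

Request:
jog_arm(rows=[{"xyz": [0, 0, 0.08], "delta_rot": [0, 0, 0], "fingers": 1}, {"xyz": [0, 0, 0.15], "delta_rot": [0, 0, 0], "fingers": 1}, {"xyz": [0, 0, 0.2], "delta_rot": [0, 0, 0], "fingers": 1}, {"xyz": [0, 0, 0.2], "delta_rot": [0, 0, 0], "fingers": 1}, {"xyz": [0, 0, 0.2], "delta_rot": [0, 0, 0], "fingers": 1}])

```text
clock: 15.65
tcp_pos: [0.6132, -0.1191, 0.066]
orientation: [2.184, 2.257, -0.0]
contact_force: [-3.7, -1.8, 11.4]
grip_width: -0.0
```

```bash
python3 - <<'E'
from h import *
i=imaging.camera_info("wrist");im=imaging.grab_frame("wrist"); cv2.imwrite("pics/w5.png",im)
go([.550,-.104,.13],92)
E
```

```text
t 15.7 tcp [ 0.613 -0.119  0.066] psi 91.89279422784591 F [-3.464 -1.968 11.421] w 0.00011507893842953388
  -> xyz cm [ 1.71 -6.26 -6.41] rot [ 0.03  0.05 -0.11] ncalls~ 0.4384035610165569
```

View pics/w5.png

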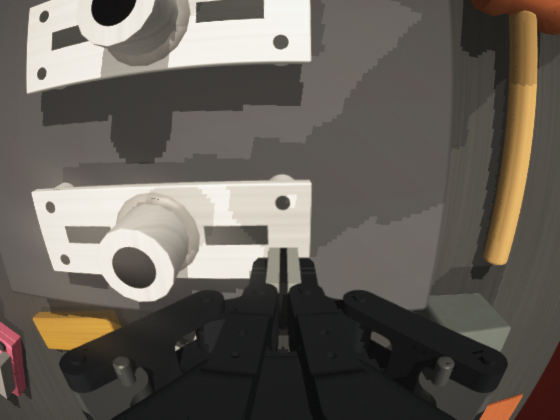

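Request:
jog_arm(rows=[{"xyz": [0, 0, -3.5], "delta_rot": [0, 0, 0], "fingers": 1}, {"xyz": [0.8, -2.5, -6.4], "delta_rot": [0, 0, 0], "fingers": 0.6}, {"xyz": [1.7, -5.2, -6.4], "delta_rot": [0, 0, 0], "fingers": 0.2}, {"xyz": [1.7, -6.2, -6.4], "delta_rot": [0, 0, 0], "fingers": 0.2}, {"xyz": [1.7, -6.2, -6.2], "delta_rot": [0, 0, 0], "fingers": 0.2}])

```text
clock: 16.12
tcp_pos: [0.5481, -0.1036, 0.128]
orientation: [2.183, 2.259, -0.003]
contact_force: [0.1, 0.6, -0.3]
grip_width: 0.048
```

```bash
python3 - <<'E'
from h import *
i=imaging.camera_info("wrist");im=imaging.grab_frame("wrist"); cv2.imwrite("pics/w6.png",im)
np.save("w6.npy",i,allow_pickle=True)
go([.550,-.104,.0745],92)
E
```

```text
t 16.1667 tcp [ 0.549 -0.104  0.127] psi 91.90825703193592 F [ 0.216  0.041 -0.356] w 0.05582915679379618
  -> xyz cm [0.01 0.07 5.28] rot [-0.04  0.07 -0.09] ncalls~ 0.25398576452895993
```

View pics/w6.png

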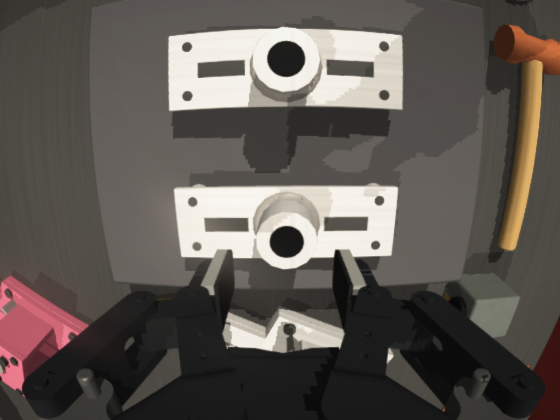

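```bash
python3 - <<'E'
from h import *
i=np.load("w6.npy",allow_pickle=True).item()
f=lambda p,z: at_z("wrist",p,z,i)
print(f((286,59),.098),f((286.5,242),.098))
for D in [[(187,47),(383,46),(188,96),(384,95)],[(193,202),(379,200.5),(196.5,246.5),(375,245)]]:
    D=np.array([f(d,.068) for d in D]); print(D.mean(0),np.degrees(np.arctan2(*(D[1]+D[3]-D[0]-D[2])[[1,0]])),np.linalg.norm(D[1]-D[0]))
E
```

```text
[ 0.546 -0.003  0.098] [ 0.55  -0.104  0.098]
[ 0.546 -0.003  0.068] 2.278609127219099 0.12300928193687301
[ 0.55  -0.104  0.068] 2.388031603018781 0.12324000288243363
```

Request:
jog_arm(rows=[{"xyz": [0, 0.1, 2.5], "delta_rot": [0, 0, 0], "fingers": 0.2}, {"xyz": [0, 0.1, 4.5], "delta_rot": [0, 0, 0], "fingers": 0.2}, {"xyz": [0, 0.1, 5.1], "delta_rot": [0, 0, 0], "fingers": 0.2}, {"xyz": [0, 0.1, 5.1], "delta_rot": [0, 0, 0], "fingers": 0.5}, {"xyz": [0, 0.1, 5.1], "delta_rot": [0, 0, 0], "fingers": 0.8}])

```text
clock: 16.58
tcp_pos: [0.5508, -0.1039, 0.0761]
orientation: [-2.184, -2.258, 0.002]
contact_force: [0.4, -0.4, 0.2]
grip_width: 0.0457
```

Request:
jog_arm(rows=[{"xyz": [0, 0, 0], "delta_rot": [0, 0, 0], "fingers": 0.8}, {"xyz": [0, 0, 0], "delta_rot": [0, 0, 0], "fingers": 0.8}, {"xyz": [0, 0, -1.5], "delta_rot": [0, 0, 0], "fingers": 0.8}, {"xyz": [0, 0, -5], "delta_rot": [0, 0, 0], "fingers": 0.8}, {"xyz": [0, 0, -8.8], "delta_rot": [0, 0, 0], "fingers": 0.8}])

```text
clock: 17.0
tcp_pos: [0.5494, -0.1037, 0.1639]
orientation: [-2.181, -2.256, 0.004]
contact_force: [1.1, -0.1, -0.2]
grip_width: 0.0345
```

```bash
python3 - <<'E'
from h import *
go([.4985,.397,.165],90.5)
E
```

```text
t 17.0 tcp [ 0.549 -0.104  0.164] psi 91.93299235555826 F [ 1.099 -0.128 -0.235] w 0.03446345957323056
  -> xyz cm [50.21 -3.4  -0.05] rot [-0.27 -0.04  1.43] ncalls~ 2.4194686817074413
```

Request:
jog_arm(rows=[{"xyz": [4, -0.3, 0], "delta_rot": [0, 0, 1.4], "fingers": 0.8}, {"xyz": [8, -0.6, 0], "delta_rot": [0, 0, 1.4], "fingers": 0.8}, {"xyz": [12, -0.8, 0], "delta_rot": [0, 0, 1.4], "fingers": 0.8}, {"xyz": [16, -1.1, 0], "delta_rot": [0, 0, 1.4], "fingers": 0.8}, {"xyz": [20, -1.4, 0], "delta_rot": [0, 0, 1.4], "fingers": 0.8}])

```text
clock: 17.42
tcp_pos: [0.5285, 0.0974, 0.165]
orientation: [-2.21, -2.229, 0.003]
contact_force: [0.6, 0.3, -3.1]
grip_width: 0.0346
```

Request:
jog_arm(rows=[{"xyz": [4, -0.7, 0], "delta_rot": [0, 0, 0], "fingers": 0.8}, {"xyz": [8, -1.0, 0], "delta_rot": [0, 0, 0], "fingers": 0.8}, {"xyz": [12, -1.3, 0], "delta_rot": [0, 0, 0], "fingers": 0.8}, {"xyz": [16, -1.7, 0], "delta_rot": [0, 0, 0], "fingers": 0.8}, {"xyz": [20, -2.1, 0], "delta_rot": [0, 0, 0], "fingers": 0.8}])

```text
clock: 17.83
tcp_pos: [0.5056, 0.299, 0.1658]
orientation: [-2.211, -2.229, 0.002]
contact_force: [0.6, -0.1, -2.0]
grip_width: 0.0347
```

```bash
python3 - <<'E'
from h import *
go([.4985,.397,.165],90.5)
E
```

```text
t 17.8333 tcp [0.506 0.299 0.166] psi 90.47906326097713 F [ 0.622 -0.075 -2.035] w 0.03465319043932937
  -> xyz cm [ 9.81 -0.62  0.09] rot [-0.12 -0.04 -0.02] ncalls~ 0.4724541122396891
```

Request:
jog_arm(rows=[{"xyz": [4, -0.2, 0], "delta_rot": [0, 0, 0], "fingers": 0.8}, {"xyz": [7.5, -0.4, 0], "delta_rot": [0, 0, 0], "fingers": 0.8}, {"xyz": [9.8, -0.6, 0.5], "delta_rot": [0, 0, 0], "fingers": 0.8}, {"xyz": [9.8, -0.6, 3], "delta_rot": [0, 0, 0], "fingers": 0.8}, {"xyz": [9.8, -0.6, 5], "delta_rot": [0, 0, 0], "fingers": 0.8}])

```text
clock: 18.25
tcp_pos: [0.4979, 0.4002, 0.1164]
orientation: [-2.206, -2.232, -0.004]
contact_force: [1.3, -1.8, -2.3]
grip_width: 0.0342
```

```bash
python3 - <<'E'
from h import *
im=imaging.grab_frame("wrist"); cv2.imwrite("pics/w7.png",im)
go([.4985,.397,.0285],90.5)
E
```

```text
t 18.3 tcp [0.497 0.396 0.111] psi 90.59054598542284 F [-0.741 -2.468 -6.545] w 0.034434400218528206
  -> xyz cm [0.09 0.24 8.29] rot [-0.34  0.13  0.09] ncalls~ 0.3989250484491544
```

View pics/w7.png

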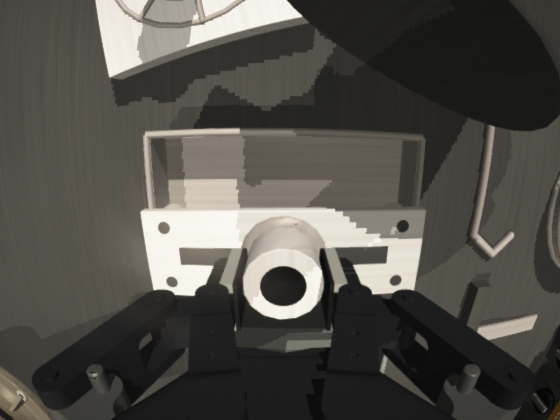

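Request:
jog_arm(rows=[{"xyz": [0.1, 0.2, 2.5], "delta_rot": [-0.3, 0, 0], "fingers": 0.8}, {"xyz": [0.1, 0.2, 5], "delta_rot": [-0.3, 0, 0], "fingers": 0.8}, {"xyz": [0.1, 0.2, 6.6], "delta_rot": [-0.3, 0, 0], "fingers": 0.8}, {"xyz": [0.1, 0.2, 7.4], "delta_rot": [-0.3, 0, 0], "fingers": 0.8}, {"xyz": [0.1, 0.2, 7.9], "delta_rot": [-0.3, 0, 0], "fingers": 0.8}])

```text
clock: 18.72
tcp_pos: [0.4982, 0.3966, 0.032]
orientation: [2.21, 2.231, -0.005]
contact_force: [0.0, 0.9, -1.7]
grip_width: 0.0346
```

```bash
python3 - <<'E'
from h import *
go([.4985,.397,.0285],90.5)
E
```

```text
t 18.7167 tcp [0.498 0.397 0.032] psi 90.55889742923365 F [ 0.034  0.941 -1.746] w 0.03461201021127539
  -> xyz cm [0.04 0.03 0.35] rot [-0.07  0.17  0.06] ncalls~ 0.016949354962104993
```

Request:
jog_arm(rows=[{"xyz": [0, 0, 0.15], "delta_rot": [0, 0, 0], "fingers": 0.8}, {"xyz": [0, 0, 0.28], "delta_rot": [0, 0, 0], "fingers": 0.8}, {"xyz": [0, 0, 0.38], "delta_rot": [0, 0, 0], "fingers": 0.8}, {"xyz": [0, 0, 0.45], "delta_rot": [0, 0, 0], "fingers": 0.8}, {"xyz": [0, 0, 0.45], "delta_rot": [0, 0, 0], "fingers": 0.8}])

```text
clock: 19.13
tcp_pos: [0.499, 0.3971, 0.0299]
orientation: [2.21, 2.23, -0.002]
contact_force: [-2.1, -3.2, 8.0]
grip_width: 0.0346
```

Request:
jog_arm(rows=[{"xyz": [0, 0, 0], "delta_rot": [0, 0, 0], "fingers": 0.5}, {"xyz": [0, 0, 0], "delta_rot": [0, 0, 0], "fingers": 0.2}, {"xyz": [0, 0, 0], "delta_rot": [0, 0, 0], "fingers": 0.2}, {"xyz": [0, 0, -3], "delta_rot": [0, 0, 0], "fingers": 0.2}, {"xyz": [0, 0, -7], "delta_rot": [0, 0, 0], "fingers": 0.2}])

```text
clock: 19.55
tcp_pos: [0.4972, 0.3952, 0.0974]
orientation: [2.21, 2.231, -0.013]
contact_force: [0.7, 0.2, -0.2]
grip_width: 0.0683
```

```bash
python3 - <<'E'
from h import *
im=imaging.grab_frame("wrist"); cv2.imwrite("pics/w8.png",im)
go([.546,-.003,.14],2.3); print(r.get_obs()["joints"])
E
```

```text
t 19.6 tcp [0.501 0.4   0.108] psi 90.54378368004113 F [1.312 1.454 5.118] w 0.06836347951965771
  -> xyz cm [-40.34   4.14  -3.3 ] rot [ 0.16 -0.42 88.24] ncalls~ 2.464915313054283
[-0.319  0.635 -0.638  1.715  0.457  0.938 -1.128]
```

View pics/w8.png

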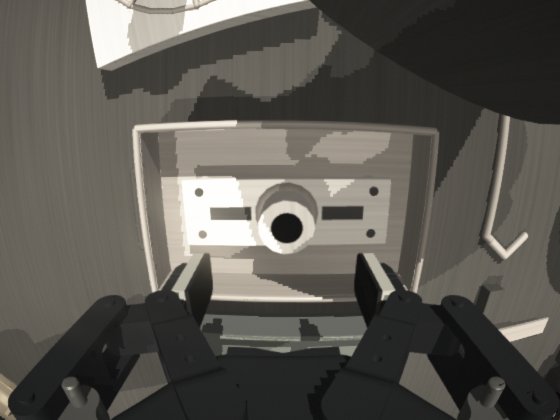

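```bash
python3 - <<'E'
from h import *
i=np.load("w1.npy",allow_pickle=True).item()
m=np.array([.540,-.273]);t=np.radians(-24.3);u=np.array([np.cos(t),np.sin(t)]);v=np.array([-u[1],u[0]])
def f(p,z):
    P=at_z("wrist",np.array(p)/3.3+[210,30],z,i)[:2]-m; return np.round([P@u*1e3,P@v*1e3],1)
for n,p,z in [("bridgeL",(100,315),.09),("bridgeR",(357,352),.09),("backL",(130,127),.09),("backR",(385,168),.09),("bush",(233,292),.096),("bushfront",(226,338),.096),("stud",(182,227),.096),("leadL in",(143,325),.05),("leadL out",(118,350),.05),("leadR out",(322,378),.05),("bolt fl",(95,352),.024),("bolt fr",(349,392),.024),("stopfrontL",(172,65),.042),("stopfrontR",(370,97),.042)]: print(n,f(p,z))
go([.546,-.003,.14],2.3)
E
```

```text
bridgeL [13.9 39.4]
bridgeR [ 15.  -38.4]
backL [71.4 39.1]
backR [ 71.4 -37.2]
bush [26.8  1.1]
bushfront [13.  1.]
stud [43.4 18.8]
leadL in [10.4 29.3]
leadL out [ 0.8 36.5]
leadR out [  2.2 -33. ]
bolt fl [-3.3 47.3]
bolt fr [ -3.3 -45.9]
stopfrontL [101.   34.3]
stopfrontR [101.1 -33.7]
t 19.6 tcp [0.501 0.4   0.108] psi 90.54378368004113 F [1.312 1.454 5.118] w 0.06836347951965771
  -> xyz cm [-40.34   4.14  -3.3 ] rot [ 0.16 -0.42 88.24] ncalls~ 2.464915313054283
```

```bash
python3 - <<'E'
from h import *
print(foot(*((.546,-.003),2.28),-1,0,.14)); go(foot(*((.546,-.003),2.28),-1,0,.14),2.3)
E
```

```text
[ 0.484 -0.005  0.14 ]
t 19.6 tcp [0.501 0.4   0.108] psi 90.54378368004113 F [1.312 1.454 5.118] w 0.06836347951965771
  -> xyz cm [-40.53  -2.06  -3.34] rot [ 0.16 -0.42 88.24] ncalls~ 2.464915313054283
```

Request:
jog_arm(rows=[{"xyz": [-3, 0, -3], "delta_rot": [0, 0, 7], "fingers": 0.2}, {"xyz": [-7, -0.3, -4], "delta_rot": [0, 0, 14], "fingers": 0.2}, {"xyz": [-11, -0.5, -4], "delta_rot": [0, 0, 21], "fingers": 0.2}, {"xyz": [-15, -0.7, -4], "delta_rot": [0, 0, 28], "fingers": 0.2}, {"xyz": [-19, -1, -4], "delta_rot": [0, 0, 35], "fingers": 0.2}])

```text
clock: 20.02
tcp_pos: [0.4928, 0.2082, 0.1481]
orientation: [2.784, 1.455, 0.014]
contact_force: [1.3, -0.4, -0.0]
grip_width: 0.0682
```

```bash
python3 - <<'E'
from h import *
go(foot(*((.546,-.003),2.28),-1,0,.14),2.3)
E
```

```text
t 20.0167 tcp [0.493 0.208 0.148] psi 55.1947443428896 F [ 1.255 -0.435 -0.021] w 0.06816300817056634
  -> xyz cm [-18.05  11.47   0.72] rot [ 0.05 -0.54 52.89] ncalls~ 1.4775442666230056
```

Request:
jog_arm(rows=[{"xyz": [-3.3, 2.1, 0], "delta_rot": [0, 0, 7], "fingers": 0.2}, {"xyz": [-6.6, 4.2, 0], "delta_rot": [0, 0, 14], "fingers": 0.2}, {"xyz": [-10, 6.3, 0], "delta_rot": [0, 0, 21], "fingers": 0.2}, {"xyz": [-13, 8.3, 0], "delta_rot": [0, 0, 28], "fingers": 0.2}, {"xyz": [-15.5, 9.9, 0], "delta_rot": [0, 0, 35], "fingers": 0.2}])

```text
clock: 20.43
tcp_pos: [0.4856, 0.0214, 0.1478]
orientation: [-3.094, -0.538, -0.016]
contact_force: [0.4, 0.0, -0.4]
grip_width: 0.0683
```

```bash
python3 - <<'E'
from h import *
go(foot(*((.546,-.003),2.28),-1,0,.11),2.3)
E
```

```text
t 20.4333 tcp [0.486 0.021 0.148] psi 19.738418826511545 F [ 0.434  0.019 -0.432] w 0.06826309384327511
  -> xyz cm [-1.09  2.48  3.77] rot [-0.06 -0.58 17.44] ncalls~ 0.4873709993420725
```

Request:
jog_arm(rows=[{"xyz": [-0.6, 1.5, 0.5], "delta_rot": [0, -0.5, 7], "fingers": 0.2}, {"xyz": [-1.1, 2.5, 2], "delta_rot": [0, -0.5, 14], "fingers": 0.2}, {"xyz": [-1.1, 2.5, 3.5], "delta_rot": [0, -0.5, 17.4], "fingers": 0.2}, {"xyz": [-1.1, 2.5, 3.7], "delta_rot": [0, -0.5, 17.4], "fingers": 0.2}, {"xyz": [-1.1, 2.5, 3.7], "delta_rot": [0, -0.5, 17.4], "fingers": 0.2}])

```text
clock: 20.85
tcp_pos: [0.4836, -0.0053, 0.1103]
orientation: [-3.139, -0.068, 0.0]
contact_force: [-0.2, 0.2, 0.1]
grip_width: 0.0685
```

```bash
python3 - <<'E'
from h import *
i=imaging.camera_info("wrist");im=imaging.grab_frame("wrist"); cv2.imwrite("pics/w9.png",im); np.save("w9.npy",i,allow_pickle=True)
go(foot(*((.546,-.003),2.28),-1,0,.051),2.3)
E
```

```text
t 20.9 tcp [ 0.484 -0.005  0.111] psi 2.533162702573639 F [0.276 0.44  0.085] w 0.06822024235631574
  -> xyz cm [-0.03  0.06  6.  ] rot [-0.09 -0.07  0.23] ncalls~ 0.2882502223658518
```

View pics/w9.png

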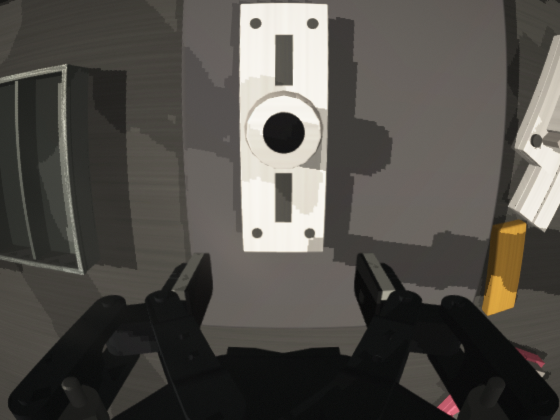

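Request:
jog_arm(rows=[{"xyz": [0, 0, 2.5], "delta_rot": [0, 0, 0.2], "fingers": 0.2}, {"xyz": [0, 0, 4.3], "delta_rot": [0, 0, 0.2], "fingers": 0.2}, {"xyz": [0, 0, 5.2], "delta_rot": [0, 0, 0.2], "fingers": 0.2}, {"xyz": [0, 0, 5.7], "delta_rot": [0, 0, 0.2], "fingers": 0.2}, {"xyz": [0, 0, 5.8], "delta_rot": [0, 0, 0.2], "fingers": 0.2}])

```text
clock: 21.32
tcp_pos: [0.4844, -0.0044, 0.0529]
orientation: [-3.139, -0.066, -0.001]
contact_force: [-0.6, 0.3, -0.0]
grip_width: 0.0683
```

```bash
python3 - <<'E'
from h import *
i=imaging.camera_info("wrist");im=imaging.grab_frame("wrist"); cv2.imwrite("pics/w10.png",im)
go(foot(*((.546,-.003),2.28),-1,0,.051),2.3)
E
```

```text
t 21.3667 tcp [ 0.485 -0.005  0.053] psi 2.396195292382389 F [-0.259 -0.252 -0.202] w 0.06864109938026486
  -> xyz cm [-0.06  0.09  0.22] rot [-0.1  -0.09  0.1 ] ncalls~ 0.012035392426928254
```

View pics/w10.png

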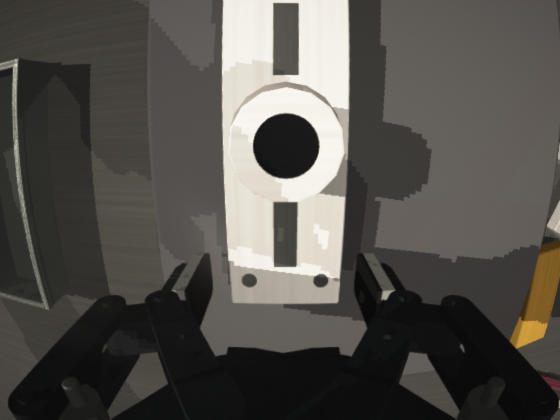

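Request:
jog_arm(rows=[{"xyz": [0, 0.1, 0.2], "delta_rot": [0, 0, 0.1], "fingers": 0.2}, {"xyz": [0, 0.1, 0.2], "delta_rot": [0, 0, 0.1], "fingers": 0.35}, {"xyz": [0, 0.1, 0.2], "delta_rot": [0, 0, 0.1], "fingers": 0.7}, {"xyz": [0, 0.1, 0.2], "delta_rot": [0, 0, 0.1], "fingers": 0.7}, {"xyz": [0, 0.1, 0.2], "delta_rot": [0, 0, 0.1], "fingers": 0.7}], grip_force=90)

```text
clock: 21.78
tcp_pos: [0.4853, -0.0055, 0.0525]
orientation: [-3.139, -0.063, -0.005]
contact_force: [-2.5, -0.6, 8.7]
grip_width: 0.0472
```

Request:
jog_arm(rows=[{"xyz": [0, 0, 0], "delta_rot": [0, 0, 0], "fingers": 0.7}, {"xyz": [0, 0, -0.5], "delta_rot": [0, 0, 0], "fingers": 0.7}, {"xyz": [0, 0, -1.5], "delta_rot": [0, 0, 0], "fingers": 0.7}, {"xyz": [0, 0, -3], "delta_rot": [0, 0, 0], "fingers": 0.7}, {"xyz": [0, 0, -4.5], "delta_rot": [0, 0, 0], "fingers": 0.7}])

```text
clock: 22.2
tcp_pos: [0.4847, -0.0056, 0.0984]
orientation: [-3.139, -0.063, -0.003]
contact_force: [-0.4, 0.3, -1.5]
grip_width: 0.0472
```

```bash
python3 - <<'E'
from h import *
o=r.get_obs();print(o["contact_force"],o["moment"])
i=imaging.camera_info("wrist");im=imaging.grab_frame("wrist"); cv2.imwrite("pics/w11.png",im)
s=imaging.grab_frame("scene"); cv2.imwrite("pics/s2.png",s[100:350,130:400].repeat(2,0).repeat(2,1))
m=np.array([.540,-.273]);t=np.radians(-24.3);u=np.array([np.cos(t),np.sin(t)])
P=m-.105*u-.036*u; print(P); go([*P,.10],-24.3)
E
```

```text
[-0.37   0.289 -1.524] [-0.031  0.102 -0.046]
[ 0.411 -0.215]
t 22.3 tcp [ 0.487 -0.006  0.1  ] psi 2.287602262906279 F [ 1.13   0.418 -1.554] w 0.04728637355697896
  -> xyz cm [-8.37 20.63 -0.09] rot [-0.18 -0.41 26.59] ncalls~ 1.0702534289926127
```

View pics/s2.png

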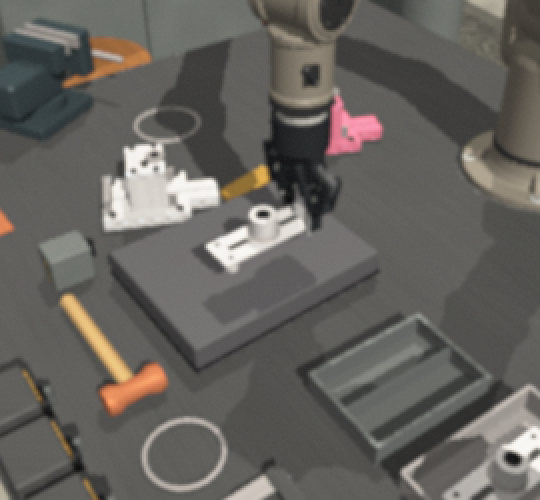

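View pics/w11.png

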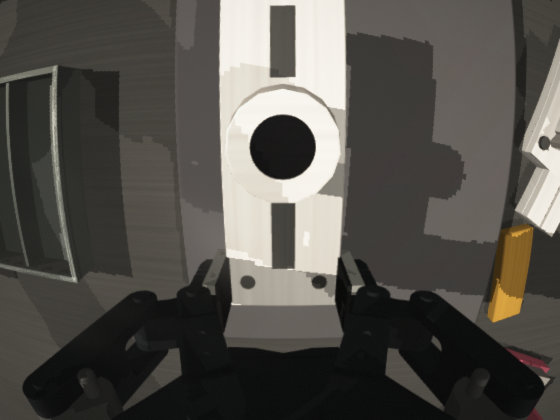

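Request:
jog_arm(rows=[{"xyz": [-1.6, 4, -1.5], "delta_rot": [-0.2, -0.4, 6], "fingers": 0.7}, {"xyz": [-3.2, 8, -2], "delta_rot": [-0.2, -0.4, 12], "fingers": 0.7}, {"xyz": [-4.8, 12, -2], "delta_rot": [-0.2, -0.4, 18], "fingers": 0.7}, {"xyz": [-6.5, 16, -2], "delta_rot": [-0.2, -0.4, 24], "fingers": 0.7}, {"xyz": [-8, 19.5, -2], "delta_rot": [-0.2, -0.4, 26.6], "fingers": 0.7}])

```text
clock: 22.72
tcp_pos: [0.4154, -0.2002, 0.1192]
orientation: [3.069, -0.669, 0.001]
contact_force: [0.3, -0.8, -1.8]
grip_width: 0.0474
```

```bash
cat >> h.py <<'E'
JM=np.array([.540,-.273]);JY=-24.3
def jig(d,y,z,psi=JY):
    t=np.radians(JY);u=np.array([np.cos(t),np.sin(t)]);v=np.array([-u[1],u[0]])
    o=r.get_obs();P=o["tcp_pos"][:2]-JM; print("tcp in jig: x %.1f y %.1f mm"%(P@u*1e3,P@v*1e3))
    go([*(JM+d*u+y*v),z],psi)
E
python3 - <<'E'
from h import *
jig(-.141,0,.06)
E
```

```text
tcp in jig: x -143.5 y 15.1 mm
t 22.7167 tcp [ 0.415 -0.2    0.119] psi -24.59439627852401 F [ 0.32  -0.84  -1.764] w 0.047392620850207914
  -> xyz cm [0.25 1.51 5.92] rot [ 0.02 -0.04 -0.29] ncalls~ 0.2939245502301871
```

Now to z 0.06 and take a look.

Request:
jog_arm(rows=[{"xyz": [0.2, 1.0, 1.5], "delta_rot": [0, 0, -0.3], "fingers": 0.7}, {"xyz": [0.2, 1.5, 3.5], "delta_rot": [0, 0, -0.3], "fingers": 0.7}, {"xyz": [0.2, 1.5, 5], "delta_rot": [0, 0, -0.3], "fingers": 0.7}, {"xyz": [0.2, 1.5, 5.8], "delta_rot": [0, 0, -0.3], "fingers": 0.7}, {"xyz": [0.2, 1.5, 5.9], "delta_rot": [0, 0, -0.3], "fingers": 0.7}])

```text
clock: 23.13
tcp_pos: [0.4098, -0.214, 0.0586]
orientation: [-3.071, 0.661, 0.004]
contact_force: [0.9, 0.2, -1.8]
grip_width: 0.0476
```

```bash
python3 - <<'E'
from h import *
i=imaging.camera_info("wrist");im=imaging.grab_frame("wrist"); cv2.imwrite("pics/w12.png",im); np.save("w12.npy",i,allow_pickle=True)
jig(-.141,0,.026)
E
```

```text
tcp in jig: x -142.3 y 0.4 mm
t 23.1833 tcp [ 0.41  -0.214  0.059] psi -24.256563467771826 F [ 0.711  0.547 -1.718] w 0.04764086591283985
  -> xyz cm [0.13 0.04 3.34] rot [0.02 0.09 0.04] ncalls~ 0.1605418762884271
```

View pics/w12.png

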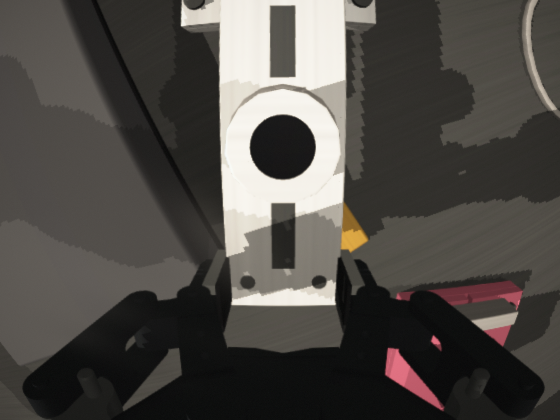

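```bash
python3 - <<'E'
from h import *
i=np.load("w12.npy",allow_pickle=True).item()
for p in [(95,0),(150,110),(220,250)]:
    for z in (.05,0): print(p,z,at_z("wrist",p,z,i))
print(at_z("wrist",(283,147),.1045,i), at_z("wrist",(247.5,282.5),.0745,i),at_z("wrist",(319,282.5),.0745,i))
c=cv2.imread("pics/w12.png")[0:280,60:400]; cv2.imwrite("pics/w12c.png",cv2.resize(c,None,fx=2.1,fy=2.1))
jig(-.128,0,.06)
E
```

```text
(95, 0) 0.05 [ 0.577 -0.182  0.05 ]
(95, 0) 0 [ 0.61  -0.162  0.   ]
(150, 110) 0.05 [ 0.505 -0.186  0.05 ]
(150, 110) 0 [ 0.515 -0.168  0.   ]
(220, 250) 0.05 [ 0.427 -0.186  0.05 ]
(220, 250) 0 [ 0.411 -0.167  0.   ]
[ 0.466 -0.239  0.104] [ 0.416 -0.199  0.074] [ 0.402 -0.228  0.074]
tcp in jig: x -142.3 y 0.4 mm
t 23.1833 tcp [ 0.41  -0.214  0.059] psi -24.256563467771826 F [ 0.711  0.547 -1.718] w 0.04764086591283985
  -> xyz cm [ 1.43  0.04 -0.07] rot [0.02 0.09 0.04] ncalls~ 0.06876875422150988
```

View pics/w12c.png

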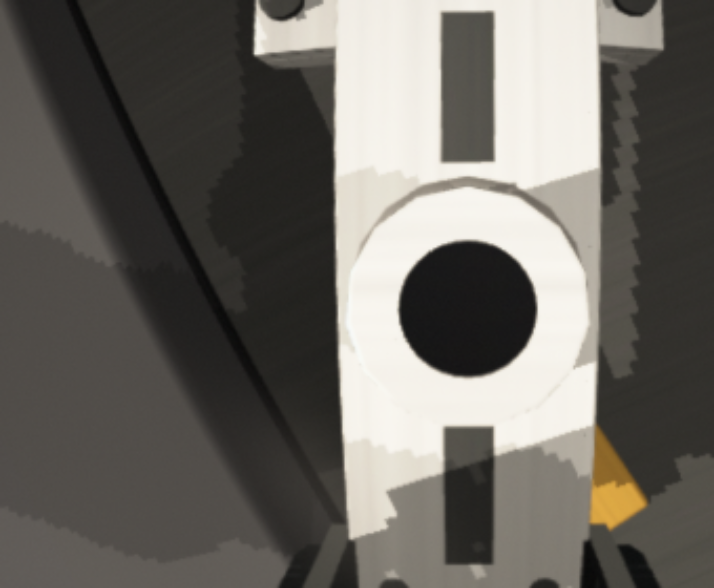

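Request:
jog_arm(rows=[{"xyz": [1.4, 0, 0], "delta_rot": [0, 0, 0], "fingers": 0.7}, {"xyz": [1.4, 0, 0.5], "delta_rot": [0, 0, 0], "fingers": 0.7}, {"xyz": [1.4, 0, 1.5], "delta_rot": [0, 0, 0], "fingers": 0.7}, {"xyz": [1.4, 0, 2.3], "delta_rot": [0, 0, 0], "fingers": 0.7}, {"xyz": [1.4, 0, 2.7], "delta_rot": [0, 0, 0], "fingers": 0.7}])

```text
clock: 23.6
tcp_pos: [0.422, -0.2191, 0.0311]
orientation: [-3.071, 0.659, 0.006]
contact_force: [0.2, 0.2, -2.7]
grip_width: 0.047
```

```bash
python3 - <<'E'
from h import *
i=imaging.camera_info("wrist");im=imaging.grab_frame("wrist"); cv2.imwrite("pics/w13.png",im); np.save("w13.npy",i,allow_pickle=True)
jig(-.128,0,.0245)
E
```

```text
tcp in jig: x -130.1 y 0.5 mm
t 23.65 tcp [ 0.422 -0.219  0.031] psi -24.2357391861286 F [ 0.322 -0.038 -1.973] w 0.047415475161923355
  -> xyz cm [0.21 0.05 0.62] rot [0.02 0.26 0.06] ncalls~ 0.0315333340460895
```

View pics/w13.png

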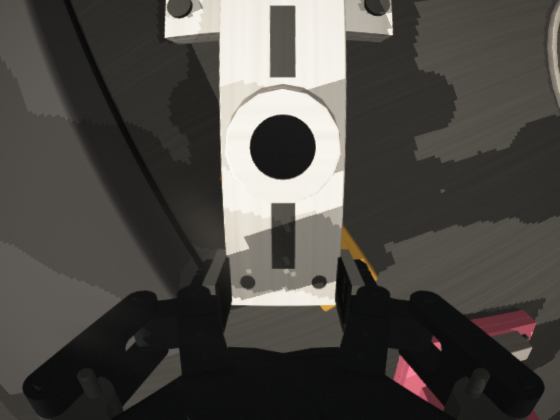

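```bash
python3 - <<'E'
from h import *
c=cv2.imread("pics/w13.png")[0:80,140:420]; cv2.imwrite("pics/w13c.png",cv2.resize(c,None,fx=2.8,fy=2.8,interpolation=2))
E
```

```text
(no output)
```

View pics/w13c.png

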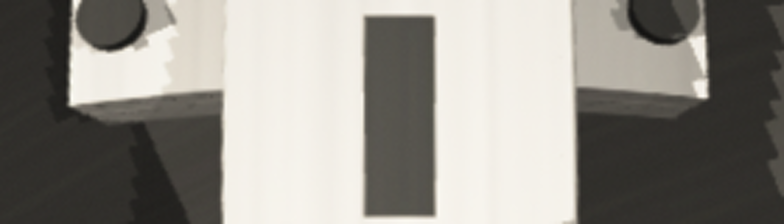

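```bash
python3 - <<'E'
from h import *
i=np.load("w13.npy",allow_pickle=True).item()
def inj(P):
    t=np.radians(JY);u=np.array([np.cos(t),np.sin(t)]);v=np.array([-u[1],u[0]]);d=P[:2]-JM;return d@u*1e3,d@v*1e3
L=at_z("wrist",np.array([69,106])/2.8+[140,0],.02,i);Rr=at_z("wrist",np.array([708,98])/2.8+[140,0],.02,i)
print(L,Rr,inj(L),inj(Rr)); d=L-Rr; print(np.degrees(np.arctan2(d[1],d[0]))-90, np.linalg.norm(d))
for p in [(362,16),(434,16),(364,214),(434,214)]: print(inj(at_z("wrist",np.array(p)/2.8+[140,0],.0465,i)))
print(inj(at_z("wrist",(282.7,147),.0765,i)))
E
```

```text
[ 0.547 -0.212  0.02 ] [ 0.503 -0.313  0.02 ] (np.float64(-18.58115734422056), np.float64(57.995233619092105)) (np.float64(-17.64883319193917), np.float64(-51.77653310401037))
-23.813381662214553 0.10977572590439179
(np.float64(-14.871645186567024), np.float64(6.231372835520192))
(np.float64(-14.883326059085219), np.float64(-3.670901493766621))
(np.float64(-43.85943218824584), np.float64(5.9112504028692445))
(np.float64(-43.8658283705056), np.float64(-3.6092656312999694))
(np.float64(-68.19808307281649), np.float64(1.086303506792067))
```

Request:
jog_arm(rows=[{"xyz": [0, -0.2, 0.2], "delta_rot": [0, 0.2, -0.2], "fingers": 0.7}, {"xyz": [0, -0.2, 0.4], "delta_rot": [0, 0.2, -0.2], "fingers": 0.7}, {"xyz": [0, -0.2, 0.55], "delta_rot": [0, 0.2, -0.2], "fingers": 0.7}, {"xyz": [0.5, -0.2, 0.6], "delta_rot": [0, 0.2, -0.2], "fingers": 0.7}, {"xyz": [1, -0.2, 0.6], "delta_rot": [0, 0.2, -0.2], "fingers": 0.7}])

```text
clock: 24.07
tcp_pos: [0.4319, -0.2215, 0.0247]
orientation: [3.072, -0.654, -0.002]
contact_force: [0.2, 0.0, -1.0]
grip_width: 0.0472
```

```bash
python3 - <<'E'
from h import *
i=imaging.camera_info("wrist");im=imaging.grab_frame("wrist"); cv2.imwrite("pics/w14.png",im); np.save("w14.npy",i,allow_pickle=True)
cv2.imwrite("pics/s3.png",imaging.grab_frame("scene")[120:280,140:340].repeat(3,0).repeat(3,1))
jig(-.09,.0024,.0245,-24)
E
```

```text
tcp in jig: x -118.3 y 2.5 mm
t 24.1667 tcp [ 0.433 -0.222  0.025] psi -24.04466991612593 F [ 0.852  0.573 -1.574] w 0.0470241608077934
  -> xyz cm [2.83 0.03 0.06] rot [ 0.01 -0.06 -0.04] ncalls~ 0.13607906947308662
```

View pics/w14.png

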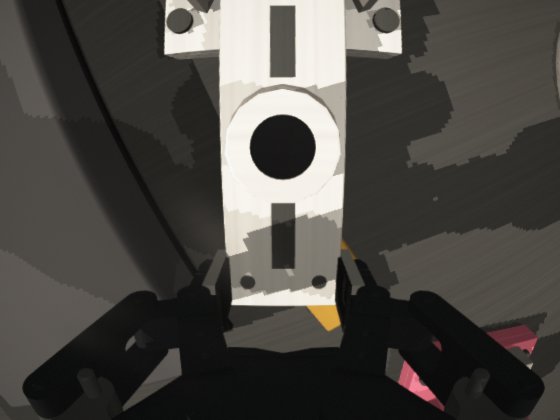

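View pics/s3.png

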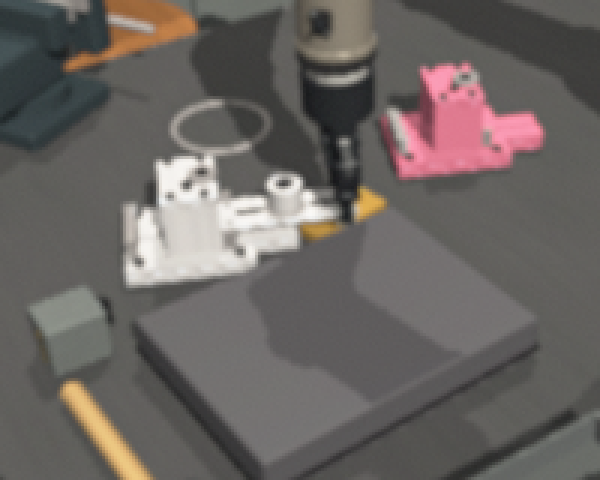

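Request:
jog_arm(rows=[{"xyz": [1, 0, 0], "delta_rot": [0, 0, 0], "fingers": 0.7}, {"xyz": [2, 0, 0], "delta_rot": [0, 0, 0], "fingers": 0.7}, {"xyz": [3, 0, 0], "delta_rot": [0, 0, 0], "fingers": 0.7}, {"xyz": [4, 0, 0], "delta_rot": [0, 0, 0], "fingers": 0.7}, {"xyz": [5, 0, 0], "delta_rot": [0, 0, 0], "fingers": 0.7}])

```text
clock: 24.58
tcp_pos: [0.48, -0.2428, 0.0252]
orientation: [3.072, -0.654, 0.002]
contact_force: [0.0, -0.3, -2.0]
grip_width: 0.0473
```

```bash
python3 - <<'E'
from h import *
i=imaging.camera_info("wrist");im=imaging.grab_frame("wrist"); cv2.imwrite("pics/w15.png",im)
jig(-.036,.0025,.0245,-24)
E
```

```text
tcp in jig: x -64.6 y 3.0 mm
t 24.6333 tcp [ 0.482 -0.244  0.025] psi -24.040665751370856 F [ 2.961 -0.261 -1.716] w 0.047492161077293885
  -> xyz cm [2.86 0.06 0.11] rot [-0.01 -0.25 -0.04] ncalls~ 0.13762744502424928
```

View pics/w15.png

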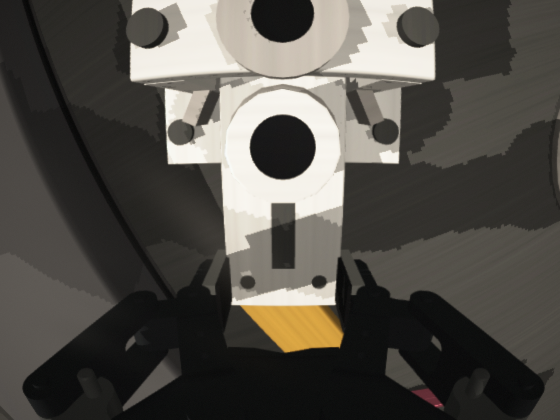

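Request:
jog_arm(rows=[{"xyz": [0.7, 0.05, 0.05], "delta_rot": [0, -0.2, 0], "fingers": 0.7}, {"xyz": [1.3, 0.05, 0.05], "delta_rot": [0, -0.2, 0], "fingers": 0.7}, {"xyz": [1.8, 0.05, 0.05], "delta_rot": [0, -0.2, 0], "fingers": 0.7}, {"xyz": [2.2, 0.05, 0.05], "delta_rot": [0, -0.2, 0], "fingers": 0.7}, {"xyz": [2.5, 0.05, 0.05], "delta_rot": [0, -0.2, 0], "fingers": 0.7}])

```text
clock: 25.05
tcp_pos: [0.5052, -0.2544, 0.025]
orientation: [3.073, -0.654, 0.001]
contact_force: [-0.6, -0.5, -2.1]
grip_width: 0.0476
```

```bash
python3 - <<'E'
from h import *
jig(-.034,.0025,.0225,-24)
E
```

```text
tcp in jig: x -39.3 y 2.6 mm
t 25.05 tcp [ 0.505 -0.254  0.025] psi -24.04188475747898 F [-0.576 -0.512 -2.149] w 0.04755939528708043
  -> xyz cm [0.53 0.02 0.25] rot [-0.01 -0.04 -0.04] ncalls~ 0.02844451522164976
```

Lower onto the bed first, then push the last few mm.

Request:
jog_arm(rows=[{"xyz": [0, 0, 0.1], "delta_rot": [0, 0, 0], "fingers": 0.7}, {"xyz": [0, 0, 0.18], "delta_rot": [0, 0, 0], "fingers": 0.7}, {"xyz": [0, 0, 0.24], "delta_rot": [0, 0, 0], "fingers": 0.7}, {"xyz": [0, 0, 0.28], "delta_rot": [0, 0, 0], "fingers": 0.7}, {"xyz": [0, 0, 0.28], "delta_rot": [0, 0, 0], "fingers": 0.7}])

```text
clock: 25.47
tcp_pos: [0.5051, -0.2543, 0.0226]
orientation: [3.073, -0.654, 0.001]
contact_force: [-2.0, 0.3, 3.8]
grip_width: 0.0473
```

Request:
jog_arm(rows=[{"xyz": [0.15, 0, 0], "delta_rot": [0, 0, 0], "fingers": 0.7}, {"xyz": [0.3, 0, 0], "delta_rot": [0, 0, 0], "fingers": 0.7}, {"xyz": [0.4, 0, 0], "delta_rot": [0, 0, 0], "fingers": 0.7}, {"xyz": [0.5, 0, 0], "delta_rot": [0, 0, 0], "fingers": 0.7}, {"xyz": [0.6, 0, 0], "delta_rot": [0, 0, 0], "fingers": 0.7}])

```text
clock: 25.88
tcp_pos: [0.5087, -0.256, 0.0226]
orientation: [-3.072, 0.654, 0.005]
contact_force: [-6.3, 3.2, 9.0]
grip_width: 0.0473
```

```bash
python3 - <<'E'
from h import *
jig(-.034,.0025,.0225,-24)
E
```

```text
tcp in jig: x -35.5 y 2.6 mm
t 25.8833 tcp [ 0.509 -0.256  0.023] psi -24.042638548715985 F [-6.283  3.168  8.994] w 0.04726236829912646
  -> xyz cm [0.15 0.01 0.01] rot [ 0.01  0.2  -0.04] ncalls~ 0.007472916205088617
```

Request:
jog_arm(rows=[{"xyz": [0.1, 0, -0.03], "delta_rot": [0, 0, 0], "fingers": 0.7}, {"xyz": [0.2, 0, -0.03], "delta_rot": [0, 0, 0], "fingers": 0.7}, {"xyz": [0.3, 0, -0.03], "delta_rot": [0, 0, 0], "fingers": 0.7}, {"xyz": [0.3, 0, -0.03], "delta_rot": [0, 0, 0], "fingers": 0.7}, {"xyz": [0.3, 0, -0.03], "delta_rot": [0, 0, 0], "fingers": 0.7}])

```text
clock: 26.3
tcp_pos: [0.5105, -0.2568, 0.0226]
orientation: [-3.072, 0.654, 0.009]
contact_force: [-4.7, 2.1, 5.1]
grip_width: 0.0472
```

```bash
python3 - <<'E'
from h import *
jig(-.034,.0025,.0225,-24)
i=imaging.camera_info("wrist");im=imaging.grab_frame("wrist"); cv2.imwrite("pics/w16.png",im);np.save("w16.npy",i,allow_pickle=True)
E
```

```text
tcp in jig: x -33.5 y 2.6 mm
t 26.3 tcp [ 0.511 -0.257  0.023] psi -24.042684509473645 F [-4.654  2.07   5.097] w 0.04718319979400377
  -> xyz cm [-0.05  0.01  0.01] rot [ 0.02  0.33 -0.04] ncalls~ 0.009174767679229229
```

View pics/w16.png

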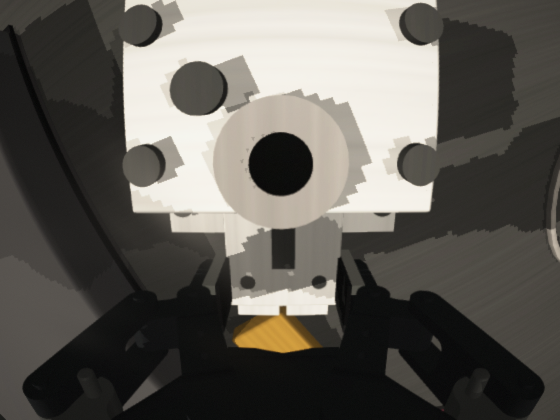

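Request:
jog_arm(rows=[{"xyz": [0.1, 0, -0.02], "delta_rot": [0, 0.3, 0], "fingers": 0.7}, {"xyz": [0.2, 0, -0.02], "delta_rot": [0, 0.3, 0], "fingers": 0.7}, {"xyz": [0.3, 0, -0.02], "delta_rot": [0, 0.3, 0], "fingers": 0.7}, {"xyz": [0.4, 0, -0.02], "delta_rot": [0, 0.3, 0], "fingers": 0.7}, {"xyz": [0.4, 0, -0.02], "delta_rot": [0, 0.3, 0], "fingers": 0.7}])

```text
clock: 26.77
tcp_pos: [0.5106, -0.2569, 0.0226]
orientation: [-3.072, 0.654, 0.013]
contact_force: [-12.2, 5.3, 14.1]
grip_width: 0.0474
```

```bash
python3 - <<'E'
from h import *
jig(-.034,.0025,.0225,-24)
E
```

```text
tcp in jig: x -33.4 y 2.6 mm
t 26.7667 tcp [ 0.511 -0.257  0.023] psi -24.05397819726795 F [-12.161   5.314  14.091] w 0.04737102761495041
  -> xyz cm [-0.06  0.01  0.01] rot [ 0.04  0.49 -0.05] ncalls~ 0.013724332244020225
```

Request:
jog_arm(rows=[{"xyz": [0.05, 0, 0], "delta_rot": [0, 0.5, 0], "fingers": 0.6}, {"xyz": [0, 0, 0], "delta_rot": [0, 0.5, 0], "fingers": 0.3}, {"xyz": [0, 0, 0], "delta_rot": [0, 0.5, 0], "fingers": 0.2}, {"xyz": [0, 0, 0], "delta_rot": [0, 0.5, 0], "fingers": 0.2}, {"xyz": [0, 0, -0.3], "delta_rot": [0, 0.5, 0], "fingers": 0.2}])

```text
clock: 27.18
tcp_pos: [0.5108, -0.257, 0.0252]
orientation: [3.072, -0.654, 0.0]
contact_force: [0.1, 0.4, -0.1]
grip_width: 0.0685
```

```bash
python3 - <<'E'
from h import *
jig(-.034,.0025,.0225,-24)
i=imaging.camera_info("wrist");im=imaging.grab_frame("wrist"); cv2.imwrite("pics/w17.png",im);np.save("w17.npy",i,allow_pickle=True)
E
```

```text
tcp in jig: x -33.2 y 2.5 mm
t 27.1833 tcp [ 0.511 -0.257  0.025] psi -24.051591277081933 F [ 0.055  0.397 -0.096] w 0.06849960218358828
  -> xyz cm [-0.08  0.    0.27] rot [ 0.04 -0.01 -0.05] ncalls~ 0.013628229216533309
```

View pics/w17.png

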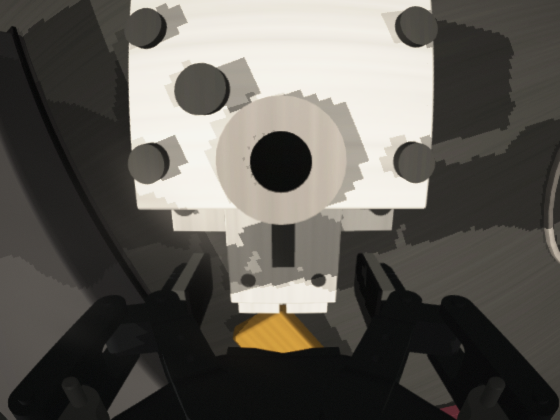

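Request:
jog_arm(rows=[{"xyz": [0, 0, -2], "delta_rot": [0, 0, 0], "fingers": 0.2}, {"xyz": [0, 0, -5], "delta_rot": [0, 0, 0], "fingers": 0.2}, {"xyz": [0, 0, -9], "delta_rot": [0, 0, 0], "fingers": 0.2}, {"xyz": [3, 0, -12], "delta_rot": [0, 0, 0], "fingers": 0.2}, {"xyz": [5, 0, -13], "delta_rot": [0, 0, 0], "fingers": 0.2}])

```text
clock: 27.65
tcp_pos: [0.5601, -0.279, 0.1619]
orientation: [3.07, -0.655, 0.014]
contact_force: [2.0, -0.9, 1.0]
grip_width: 0.0684
```

```bash
python3 - <<'E'
from h import *
i=imaging.camera_info("wrist");im=imaging.grab_frame("wrist"); cv2.imwrite("pics/w18.png",im);np.save("w18.npy",i,allow_pickle=True)
jig(-.034,.0025,.0225,-24)
c=im[0:330,160:420]; cv2.imwrite("pics/w18c.png",cv2.resize(c,None,fx=1.8,fy=1.8,interpolation=2))
c=im[50:140,200:350]; cv2.imwrite("pics/w18d.png",cv2.resize(c,None,fx=5,fy=5,interpolation=2))
E
```

```text
tcp in jig: x 25.2 y 3.2 mm
t 27.7 tcp [ 0.564 -0.281  0.163] psi -24.061687790776976 F [ 5.002 -2.238  2.648] w 0.06824685635553182
  -> xyz cm [-6.13  0.04 13.92] rot [ 0.01 -0.84 -0.06] ncalls~ 0.731354652527649
```

View pics/w18c.png

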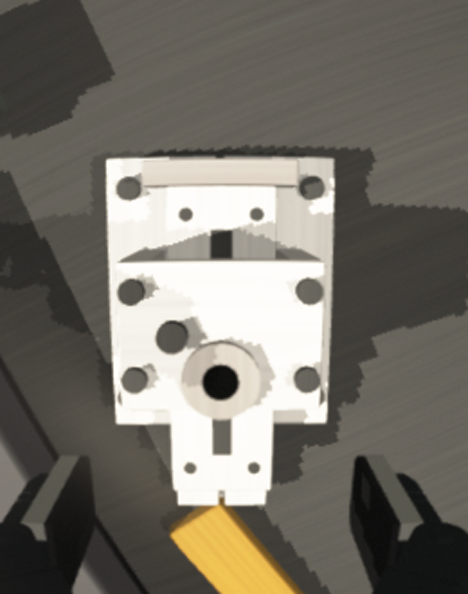

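```bash
python3 - <<'E'
from h import *
im=cv2.imread("pics/w18.png"); c=im[80:150,215:350]; cv2.imwrite("pics/w18e.png",cv2.resize(c,None,fx=5.8,fy=5.8,interpolation=2))
E
```

```text
(no output)
```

View pics/w18e.png

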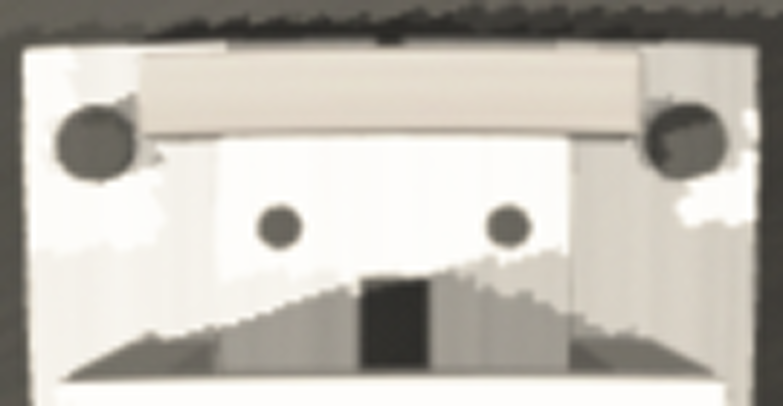

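```bash
python3 - <<'E'
from h import *
i=np.load("w18.npy",allow_pickle=True).item()
t=np.radians(-24.05);u=np.array([np.cos(t),np.sin(t)]);v=np.array([-u[1],u[0]])
def f(p,z):
    d=at_z("wrist",np.array(p)/5.8+[215,80],z,i)[:2]-JM; return d@u*1e3,d@v*1e3
for p,z in [((280,227),.038),((508,227),.038),((392,135),.042),((392,135),.038),((392,376),.09)]: print(f(p,z))
g=lambda p,z:((at_z("wrist",np.array(p)/1.8+[160,0],z,i)[:2]-JM)@u*1e3)
print(g((190,468),.038),g((254,468),.038),g((220,491),.038))
jig(-.034,.0025,.0225,-24)
E
```

```text
(np.float64(88.75697314288922), np.float64(18.93799388528466))
(np.float64(88.69657652951679), np.float64(-12.948017158416592))
(np.float64(101.49006846099608), np.float64(3.249332857381097))
(np.float64(101.65308929267667), np.float64(3.249928620332111))
(np.float64(72.05729209176276), np.float64(3.2966896440571603))
-35.14698625984389 -35.22601401809861 -48.193009750495946
tcp in jig: x 25.2 y 3.2 mm
t 27.7 tcp [ 0.564 -0.281  0.163] psi -24.061687790776976 F [ 5.002 -2.238  2.648] w 0.06824685635553182
  -> xyz cm [-6.13  0.04 13.92] rot [ 0.01 -0.84 -0.06] ncalls~ 0.731354652527649
```

Request:
jog_arm(rows=[{"xyz": [-1, 0, -3], "delta_rot": [0, 0, 0], "fingers": 0.2}, {"xyz": [-3, 0, -6], "delta_rot": [0, 0, 0], "fingers": 0.2}, {"xyz": [-5, 0, -8], "delta_rot": [0, 0, 0], "fingers": 0.2}, {"xyz": [-6, 0, -9], "delta_rot": [0, 0, 0], "fingers": 0.2}, {"xyz": [-6, 0, -9], "delta_rot": [0, 0, 0], "fingers": 0.2}])

```text
clock: 28.12
tcp_pos: [0.5081, -0.2555, 0.2546]
orientation: [3.068, -0.654, 0.029]
contact_force: [-1.2, 0.5, -1.3]
grip_width: 0.0684
```

```bash
python3 - <<'E'
from h import *
im=imaging.grab_frame("scene"); cv2.imwrite("pics/sF.png",im)
im=imaging.grab_frame("top"); cv2.imwrite("pics/tF.png",im)
E
```

```text
(no output)
```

View pics/sF.png

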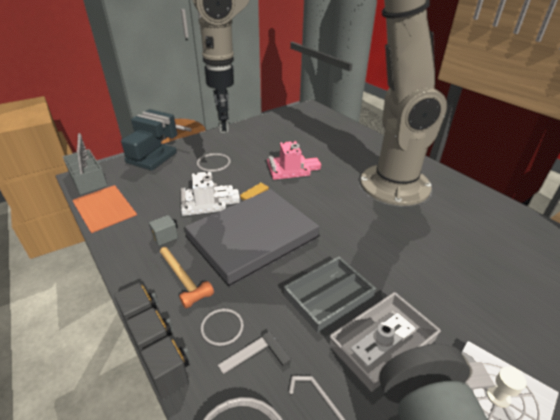

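View pics/tF.png

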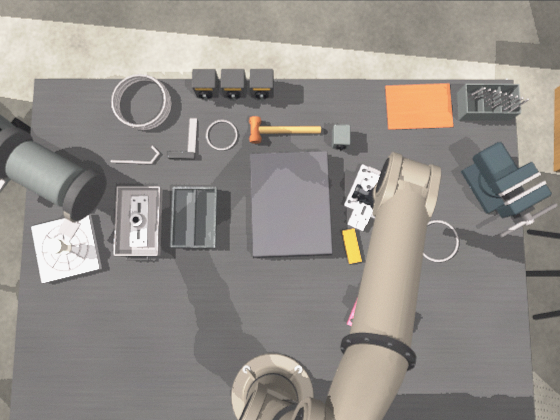

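All is in place: the rocker is in the steel tray at (137,220) in the top view, the sound bracket is in the white jig at (362,200), and the bystanders are unmoved (brass block still at (352,246)).

```bash
python3 - <<'E'
from h import *
print(r.hand_in(), r.get_obs()["clock"])
E
```

```text
the job is handed in; nothing more can be done
the job is handed in; nothing more can be done
```

The job is done and handed in at about 28 s of the 72 s allowed: the rocking bracket is in the steel scrap tray, and the sound one stands in the white drill jig.

- **Press test:** I stood both brackets side by side on the granite and pressed over the feet until one gave. Three feet held firm: two on the bracket nearer the tote and one on the bracket nearer the jig, the deck staying at 68.0–68.1 mm under 5–18 N. The far foot on the jig side of the jig-side bracket gave way under 2.5 N. It had dropped about 2 mm before going firm, and the camera showed the deck tilted. I stopped there, so the remaining four feet (two on each bracket) were not pressed.
- **Scrap tray:** the rocker stands on the tray floor, released, and shows in the wrist, scene and top pictures.
- **Jig:** the sound bracket was held by its trailing end, set on the bed and slid in. It stopped moving under a 13 N push. Afterwards the picture put its leading end at 101.7 mm and the stop face at 101.5–101.7 mm beyond the mouth, so no gap is visible.
- **Granite and bystanders:** the hardest contact reading on the granite was about 18 N, during a press. In the last pictures the bystanders that show look unmoved. The gripper is clear of everything.
- **A disagreement:** my far and near views of the jig differed by about 3 mm sideways. I corrected to the near view before sliding the bracket in.

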